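Slide a work light round the bent lamp bar

ROBOT

A 7-joint arm with a two-finger parallel gripper is mounted at the origin on the work surface. World frame = base frame: x ahead of the robot, y to its left, z up, the work surface at z = 0. Lengths are in m, angles in rad, forces in N, time in s.
With the tool pointing down it reaches from about 0.425 to 0.825 m from the base axis. Payload 3.6 kg.
Tool frame: the origin (TCP) lies on the mounting face of the last link; the fingertips stand 173 mm ahead of it and the grasp point (between the pads) lies 155 mm ahead of it; y points along the fingers, z is the direction in which the jaws open and shut, and the axes are right-handed (so a half turn about y gives the same grasp; the last joint's range is limited). The gripper opens to 85 mm and grips with 20 to 120 N. Pads are 22 mm wide; open, the fingers measure 114 mm over their backs; the gripper's body (76 mm by 85 mm) begins 54 mm behind the grasp point. The pads swing forward as they close: fully open they stand 13 mm farther back than shut.
Start: joints at [1.123, 0.615, -0.013, 1.423, 0.008, 1.103, -0.04], TCP at [0.266, -0.593, 0.405] pointing down, gripper open.
Joint ranges: [-3.12, 3.12], [-0.3, 2.06], [-1.34, 1.32], [0.26, 2.42], [-1.36, 4.5], [0.01, 1.98], [-2.84, 2.84]. Speed limits (rad/s): [2.79, 2.79, 3.14, 3.14, 3.14, 3.14, 3.14].

INTERFACE

Orientations are given as a 3x3 rotation matrix whose columns are the frame's x, y, z axes.
In Python, from plant import manip, viewer gives the robot as it stands.
- The arm moves only by the tool servo_tool, never from a script. Its argument "targets" is a list of rows, each an object with "jaw": the opening in per cent of the stroke, from 0 (shut) to 100 (fully open); "translation": the shift along the tool's x, y, z in m, a list of three; "delta_rot": the turn, a rotation vector about the tool's x, y, z in degrees, a list of three. A call has 1 to 8 rows; each row shifts and turns the commanded pose from where the row before left it, along the tool's axes as they then stand; what a row does not reach is not made up. A row lasts 1/12 s, in which the tool goes at most 41.7 mm and 7.16 degrees, less where a joint would pass 70% of its speed; a pose out of reach is approached as far as the arm can. A call with a gripper value outside its range is refused whole. The fingers move at their own pace and stop on an object; "grip_force" is the grip in N (left out, the last holds). Time passes only in rows, so rows that do not move let the fingers close. It gives the time, the measured TCP pose, the force and the opening at its end, in the units of the state.
- manip.get_state(): the state, without advancing time (a new reading comes with each control period).
- viewer.capture(name): name is "scene" or "side" or "wrist"; returns the picture (400x640x3 uint8, blue, green, red); there is no depth.
- viewer.calibration(name): a dict with "K" (3x3 intrinsics, pixels), "xyz" and "rotation" of the camera in the world. Camera axes: x right, y up, looking along -z (the intrinsics and any distortion apply to the point x, -y, -z); pixel columns grow to the right and rows downward; lengths in m; the calibration is good to about 2 mm. A picture is of the moment at which its call begins: read the wrist's pose just before it. calibration takes no time and is no camera call; for the wrist camera it gives the pose at the moment of the call.
- manip.close_job(): hands the job in, once; it reports no verdict.
The state is a dict: "t": time; "joints": joint angles; "joint_vel": joint speeds; "joint_efforts": joint torques, N m; "ee_pos": TCP position; "tcp_rot": TCP orientation; "ft_force": force on the tool from outside, world axes, zero at the start; "wrist_torque": the same for the moment, N m; "opening": finger opening in m.
Only numpy, scipy, OpenCV 4.12 (cv2) and the standard library are available. Lean on these libraries where they do the work, as an engineer would, in place of code of your own. Each camera call takes 0.05 s, during which the arm holds its last target.

TASK

Take the blue work light by its grip fin off the charging pad, thread it onto the free end of the bent steel lamp bar and slide it along and around the bend until it sits fully home against the brass stop collar, then let go so that it hangs there by itself. The bar was bent by hand, so feel your way round and never force it: the light must not press on the bar with more than 15 N. Leave the black and the orange light standing on the pad and do not disturb the jar or the tin.

Things in the scene. Friction and masses are not known exactly. Their poses are not given: they have to be found in the camera images.
- lamp_blue: Light to load: blue, 0.15 to 0.29 kg. Level collar 31 mm wide with a straight 14 mm bore, 24 mm long, right through; origin mid-bore on its axis, x along the bore (same both ways), z up. On top a flat grip fin 10 mm thick (y), 24 mm long, from 13 to 43 mm above origin, to pinch from above, fingertips over the collar. Below, a round head 52 mm wide; flat underside 43 mm under origin.
- lamp_black: Another light of the same shape, black, also on the pad; to be left alone. Origin and axes as the blue one.
- lamp_orange: Another light of the same shape, orange, also on the pad; to be left alone. Origin and axes as the blue one.
- charger: Grey charging pad fixed to the table, 260 x 75 mm, 10 mm high, with three places 85 mm apart along its x axis. Origin under its centre on the table. The three lights stand upright on it in any order, bores roughly along its x axis.
- bar_tip (a point): Free end of the bent bar (round steel, 10 mm diameter, all level, axis 120 mm above the table, fixed and rigid). On the bar's axis; the rounded tip reaches 5 mm further out. x points along the straight free leg, 100 mm long, from the tip to where the bend begins; z up.
- bend_centre (a point): Centre of the bend's arc, an empty point at the bar's height. After the free leg the bar's axis runs round it on a 60 mm radius, turning left through 70 degrees (seen from above, coming from the tip). Axes as holder.
- holder: Bent bar. Origin on its axis where the 70 degree bend ends and the straight home leg begins; x is the nominal home leg direction, away from the bend, z up. Bent by hand, the level home leg really leaves up to 13 degrees to either side of x: different each time, not measured, to be felt or seen. Bend centre at (0, 60, 0) mm. See stop_about for the far end.
- stop_about (a point): Where the face of the brass stop collar (20 mm diameter) would be if the home leg were true: 132 mm from holder's origin along its x. The real face is 132 mm along the real leg, so up to 30 mm to the side. A light at home has its centre 120 mm along the leg. At 175 mm the bar turns down to a post on a round foot; nothing there is higher than the collar.
- flux_jar: Green glass flux jar with a metal lid, 52 mm diameter, 55 mm high, standing on the table to the left; not to be disturbed. Origin under its centre.
- tip_tin: Dark round tin with brass wool for cleaning tips, 72 mm diameter, 46 mm high, on the table to the left; not to be disturbed. Origin under its centre.

How it is judged:
By the outcome, as a careful person would: the job done as asked, in the order asked, and still so for the second after the job is handed in, with the robot touching nothing.
It also fails if it takes over 72 s, if anything falls off the work surface, if the arm or the gripper's body presses on something with over 40 N, if the wrist force passes 120 N, or if a joint passes its speed limit or range.

## Working session

There is one attempt and no reset: what is moved stays moved. The work goes in short steps, Python scripts to look and compute and a tool call to move; the robot and the scene stay as the last step left them, time stands still between calls to the robot, and variables do not carry over. Pictures are saved under pics/ and viewed, and the job is handed in when it is done.

Besides the shell and the picture viewer there is one more tool, called after "Call:" by a JSON object that holds its "method" and its "body". servo_tool: Moves the arm, as the interface text tells. Its arguments: {"type":"object","properties":{"targets":{"type":"array"},"grip_force":{"type":"number"}},"required":["targets"]}

```bash
ls; mkdir -p pics; cat > h.py <<'E'
import numpy as np, cv2, sys
sys.path.insert(0,'.')
from plant import manip, viewer
def cal(n):
    c=viewer.calibration(n); return np.array(c['K']),np.array(c['xyz']),np.array(c['rotation']),c
def ray(c,uv):
    K,p,R=c[:3]; d=np.linalg.inv(K)@np.array([uv[0],uv[1],1.]); d=np.array([d[0],-d[1],-d[2]]); d=R@d; return p,d/np.linalg.norm(d)
def onplane(c,uv,z):
    p,d=ray(c,uv); return p+d*(z-p[2])/d[2]
def proj(c,X):
    K,p,R=c[:3]; q=R.T@(np.array(X)-p); q=np.array([q[0],-q[1],-q[2]]); u=K@q; return u[:2]/u[2]
def tri(rays):
    A=np.zeros((3,3));b=np.zeros(3)
    for p,d in rays:
        M=np.eye(3)-np.outer(d,d);A+=M;b+=M@p
    x=np.linalg.solve(A,b); return x,[np.linalg.norm((np.eye(3)-np.outer(d,d))@(x-p)) for p,d in rays]
E
python3 - <<'E'
from h import *
np.set_printoptions(precision=4,suppress=True)
s=manip.get_state(); print(s)
for n in ['scene','side','wrist']:
    c=cal(n); print(n,c[3]); cv2.imwrite(f'pics/{n}0.png',viewer.capture(n))
E
```

```text
pics
{'t': 0.0, 'joints': array([ 1.1235,  0.616 , -0.0126,  1.4249,  0.0081,  1.1034, -0.0404]), 'joint_vel': array([-0.0002,  0.0011, -0.0001,  0.0007,  0.0012, -0.0011, -0.0004]), 'joint_efforts': array([  0.0006, -46.9214,   0.2596, -17.1035,   0.0101,   0.0097,
        -0.    ]), 'ee_pos': array([ 0.2654, -0.593 ,  0.4035]), 'tcp_rot': array([[-0.9127, -0.0011,  0.4086],
       [-0.4086,  0.0024, -0.9127],
       [ 0.    , -1.    , -0.0026]]), 'ft_force': array([ 0.0952,  1.2069, -0.6278]), 'wrist_torque': array([ 0.0323,  0.046 , -0.0432]), 'opening': 0.08569663938130097}
scene {'K': array([[502.445 ,   0.    , 320.1047],
       [  0.    , 502.445 , 205.7444],
       [  0.    ,   0.    ,   1.    ]]), 'xyz': array([1.418 , 0.2513, 0.8297]), 'rotation': array([[-0.2034, -0.62  ,  0.7578],
       [ 0.9789, -0.1125,  0.1707],
       [-0.0206,  0.7765,  0.6298]])}
side {'K': array([[369.0858,   0.    , 317.8379],
       [  0.    , 369.0858, 205.078 ],
       [  0.    ,   0.    ,   1.    ]]), 'xyz': array([-0.0078,  0.578 ,  0.6301]), 'rotation': array([[-0.6706,  0.4337, -0.6019],
       [-0.7418, -0.3843,  0.5496],
       [ 0.007 ,  0.815 ,  0.5794]])}
wrist {'K': array([[295.1498,   0.    , 317.2451],
       [  0.    , 295.1498, 201.0787],
       [  0.    ,   0.    ,   1.    ]]), 'xyz': array([ 0.3334, -0.5628,  0.3724]), 'rotation': array([[ 0.4082,  0.8739,  0.264 ],
       [-0.9129,  0.3917,  0.115 ],
       [-0.0029, -0.288 ,  0.9576]])}
```

View pics/scene0.png

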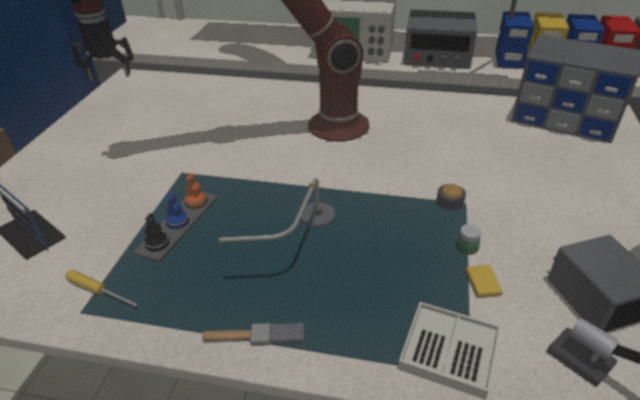

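View pics/side0.png

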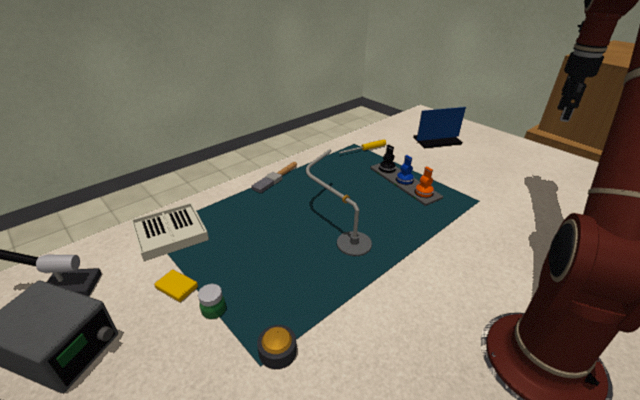

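View pics/wrist0.png

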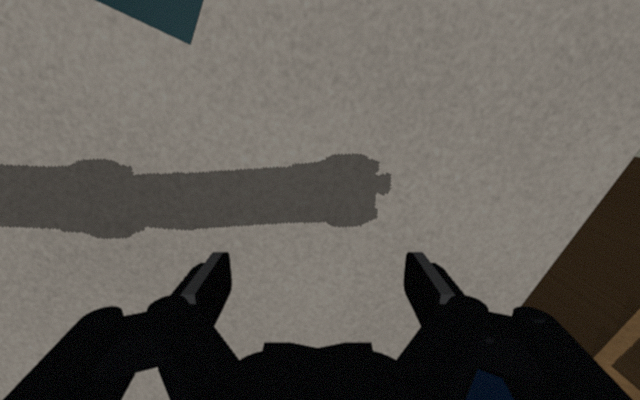

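The scene view shows the lights (black 155,235; blue 176,213; orange 195,192), the bar's tip at about (222,240), and its post at about (318,190). The side view shows the blue light at (406,170), the tip at (328,153) and the brass stop at about (345,198). I'll enlarge these areas to measure them.

```bash
python3 - <<'E'
from h import *
np.set_printoptions(precision=4,suppress=True)
a=cv2.imread('pics/scene0.png');b=cv2.imread('pics/side0.png')
cv2.imwrite('pics/sc_z.png',cv2.resize(a[165:275,125:345],None,fx=3.6,fy=3.6,interpolation=cv2.INTER_CUBIC))
cv2.imwrite('pics/si_z.png',cv2.resize(b[135:260,290:450],None,fx=4.5,fy=4.5,interpolation=cv2.INTER_CUBIC))
cs,cd=cal('scene'),cal('side')
for n,s,d in [('tip',(222,240),(328,153)),('post',(316,183),(356,207))]:
    print(n,tri([ray(cs,s),ray(cd,d)]),onplane(cs,s,.12),onplane(cd,d,.12))
E
```

```text
tip (array([ 0.709 , -0.1187,  0.1152]), [np.float64(0.00271990042428797), np.float64(0.00271990042428787)]) [ 0.7114 -0.1191  0.12  ] [ 0.7005 -0.1079  0.12  ]
post (array([0.4647, 0.0254, 0.1097]), [np.float64(0.0033982591134594114), np.float64(0.003398259113459427)]) [0.4818 0.0318 0.12  ] [0.4562 0.0317 0.12  ]
```

View pics/sc_z.png

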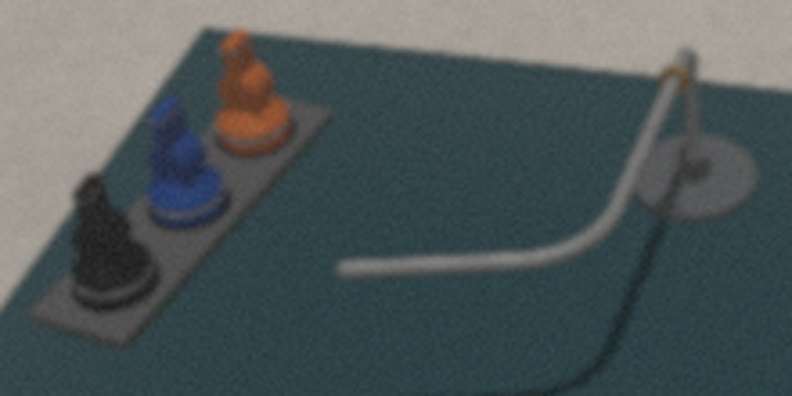

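View pics/si_z.png

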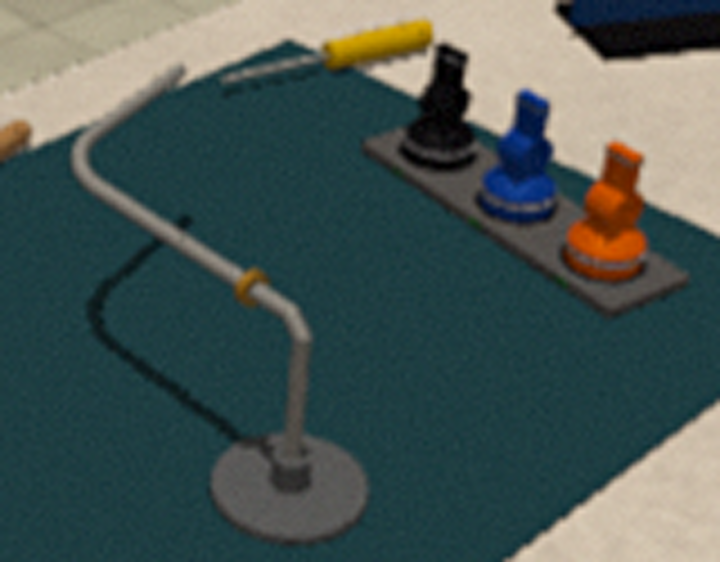

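```bash
python3 - <<'E'
from h import *
np.set_printoptions(precision=4,suppress=True)
cs,cd=cal('scene'),cal('side')
S=lambda x,y:(x/3.6+125-.36,y/3.6+165-.36)
D=lambda x,y:(x/4.5+290-.39,y/4.5+135-.39)
for n,s,d in [('tip',S(340,268),D(181,71)),('stop',S(677,75),D(251,287)),('bluefin',S(166,104),D(533,97)),('blackfin',S(92,180),D(453,50)),('orfin',S(237,37),D(625,150))]:
    s,d=np.array(s),np.array(d)
    X,r=tri([ray(cs,s),ray(cd,d)]); print(n,X,r[0], proj(cs,X)-s,proj(cd,X)-d)
print('pad corners scene',[onplane(cs,S(*q),.01) for q in [(37,312),(123,342),(330,108)]])
print('pad corners side',[onplane(cd,D(*q),.01) for q in [(365,146),(613,308),(686,276)]])
print('bar scene',np.array([onplane(cs,S(*q),.12) for q in [(360,267),(420,265),(500,259),(560,250),(600,229),(625,190),(650,130),(670,85)]]))
print('bar side',np.array([onplane(cd,D(*q),.12) for q in [(181,71),(140,96),(100,127),(84,160),(110,195),(150,223),(200,256),(240,282)]]))
E
```

```text
tip [ 0.7102 -0.1254  0.1197] 0.0007831782508100276 [0.2586 0.2743] [ 0.186  -0.1837]
stop [0.496  0.0271 0.1224] 0.00012447065724145238 [0.0378 0.037 ] [ 0.0385 -0.0337]
bluefin [ 0.5552 -0.311   0.0967] 0.0005569166445442376 [0.1425 0.1873] [ 0.1233 -0.1404]
blackfin [ 0.6366 -0.3249  0.0965] 0.0004433870321136885 [-0.1217 -0.1546] [-0.0927  0.1067]
orfin [ 0.4718 -0.2964  0.0956] 0.0002096723954219436 [-0.0499 -0.0681] [-0.0496  0.0553]
pad corners scene [array([ 0.6765, -0.3657,  0.01  ]), array([ 0.6917, -0.2974,  0.01  ]), array([ 0.4352, -0.2545,  0.01  ])]
pad corners side [array([ 0.6826, -0.2942,  0.01  ]), array([ 0.4339, -0.2541,  0.01  ]), array([ 0.4231, -0.3225,  0.01  ])]
bar scene [[ 0.7069 -0.1149  0.12  ]
 [ 0.6989 -0.0811  0.12  ]
 [ 0.6855 -0.0368  0.12  ]
 [ 0.6717 -0.0044  0.12  ]
 [ 0.6495  0.014   0.12  ]
 [ 0.6122  0.0202  0.12  ]
 [ 0.5525  0.0219  0.12  ]
 [ 0.5043  0.0241  0.12  ]]
bar side [[ 0.7092 -0.1237  0.12  ]
 [ 0.7011 -0.079   0.12  ]
 [ 0.6871 -0.032   0.12  ]
 [ 0.6625  0.0028  0.12  ]
 [ 0.6212  0.0182  0.12  ]
 [ 0.5827  0.0216  0.12  ]
 [ 0.5388  0.0241  0.12  ]
 [ 0.5057  0.0257  0.12  ]]
```

Call:
{"method": "servo_tool", "body": {"targets": [{"jaw":100,"translation":[-0.038,0,-0.0139],"delta_rot":[0,0,0]},{"jaw":100,"translation":[-0.038,0,-0.0139],"delta_rot":[0,0,0]},{"jaw":100,"translation":[-0.038,0,-0.0139],"delta_rot":[0,0,0]},{"jaw":100,"translation":[-0.038,0,-0.0139],"delta_rot":[0,0,0]},{"jaw":100,"translation":[-0.038,0,-0.0139],"delta_rot":[0,0,0]},{"jaw":100,"translation":[-0.038,0,-0.0139],"delta_rot":[0,0,0]},{"jaw":100,"translation":[-0.038,0,-0.0139],"delta_rot":[0,0,0]},{"jaw":100,"translation":[-0.038,0,-0.0139],"delta_rot":[0,0,0]}]}}

```text
t: 0.82
ee_pos: [0.4986, -0.3659, 0.4045]
tcp_rot: [[-0.913, -0.0, 0.408], [-0.408, 0.0, -0.913], [0.0, -1.0, -0.0]]
ft_force: [-0.3, -0.5, 0.3]
opening: 0.0852
```

Call:
{"method": "servo_tool", "body": {"targets": [{"jaw":100,"translation":[-0.038,0,-0.0139],"delta_rot":[0,0,0]},{"jaw":100,"translation":[-0.038,0,-0.0139],"delta_rot":[0,0,0]},{"jaw":100,"translation":[0,0,0],"delta_rot":[0,-7,0]},{"jaw":100,"translation":[0,0,0],"delta_rot":[0,-7,0]},{"jaw":100,"translation":[0,0,0],"delta_rot":[0,-7,0]},{"jaw":100,"translation":[0,0,0],"delta_rot":[0,-7,0]},{"jaw":100,"translation":[0,0,0],"delta_rot":[0,-7,0]},{"jaw":100,"translation":[0,0,0],"delta_rot":[0,-7,0]}]}}

```text
t: 1.48
ee_pos: [0.5555, -0.3111, 0.4042]
tcp_rot: [[-0.399, -0.001, 0.917], [-0.917, 0.0, -0.399], [0.0, -1.0, -0.001]]
ft_force: [-0.1, 0.1, 0.9]
opening: 0.0852
```

Call:
{"method": "servo_tool", "body": {"targets": [{"jaw":100,"translation":[0,0,0],"delta_rot":[0,-7,0]},{"jaw":100,"translation":[0,0,0],"delta_rot":[0,-7,0]},{"jaw":100,"translation":[0,0,0],"delta_rot":[0,-7,0]},{"jaw":100,"translation":[0,0,0],"delta_rot":[0,-7,0]},{"jaw":100,"translation":[0,0,0],"delta_rot":[0,-7,0]},{"jaw":100,"translation":[0,0,0],"delta_rot":[0,-7,0]},{"jaw":100,"translation":[0,0,0],"delta_rot":[0,-7,0]},{"jaw":100,"translation":[0,0,0],"delta_rot":[0,-7,0]}]}}

```text
t: 2.15
ee_pos: [0.5554, -0.3113, 0.4043]
tcp_rot: [[0.536, -0.001, 0.844], [-0.844, 0.0, 0.536], [-0.001, -1.0, -0.001]]
ft_force: [0.6, 0.1, -0.3]
opening: 0.0856
```

Call:
{"method": "servo_tool", "body": {"targets": [{"jaw":100,"translation":[0,0,0],"delta_rot":[0,-7,0]},{"jaw":100,"translation":[0,0,0],"delta_rot":[0,-7,0]},{"jaw":100,"translation":[0,0,0],"delta_rot":[0,-7,0]},{"jaw":100,"translation":[0,0,0],"delta_rot":[0,-7,0]},{"jaw":100,"translation":[0,0,0],"delta_rot":[0,-7,0]},{"jaw":100,"translation":[0,0,0],"delta_rot":[0,-7,0]},{"jaw":100,"translation":[0,0,0],"delta_rot":[0,-7,0]},{"jaw":100,"translation":[0,0,0],"delta_rot":[0,0,0]}]}}

```text
t: 2.82
ee_pos: [0.5553, -0.3117, 0.404]
tcp_rot: [[0.988, -0.001, 0.153], [-0.153, 0.001, 0.988], [-0.001, -1.0, 0.001]]
ft_force: [-0.8, -0.4, -0.6]
opening: 0.0851
```

```bash
python3 - <<'E'
from h import *
np.set_printoptions(precision=4,suppress=True)
s=manip.get_state(); print(s['t'],s['joints'],s['ee_pos'],s['tcp_rot'],s['ft_force'])
print(cal('wrist')[3]); np.savez('w1.npz',*cal('wrist')[:3]);cv2.imwrite('pics/wrist1.png',viewer.capture('wrist'))
E
```

```text
2.8167 [ 0.8651  0.6813 -0.707   1.4518  0.4579  1.1786  1.5096] [ 0.5553 -0.3117  0.404 ] [[ 0.9882 -0.0011  0.1531]
 [-0.1531  0.0009  0.9882]
 [-0.0012 -1.      0.0007]] [-0.7806 -0.3787 -0.5713]
{'K': array([[295.1498,   0.    , 317.2451],
       [  0.    , 295.1498, 201.0787],
       [  0.    ,   0.    ,   1.    ]]), 'xyz': array([ 0.4831, -0.3003,  0.3729]), 'rotation': array([[ 0.1534, -0.9459, -0.286 ],
       [ 0.9882,  0.1474,  0.0425],
       [ 0.002 , -0.2891,  0.9573]])}
```

View pics/wrist1.png

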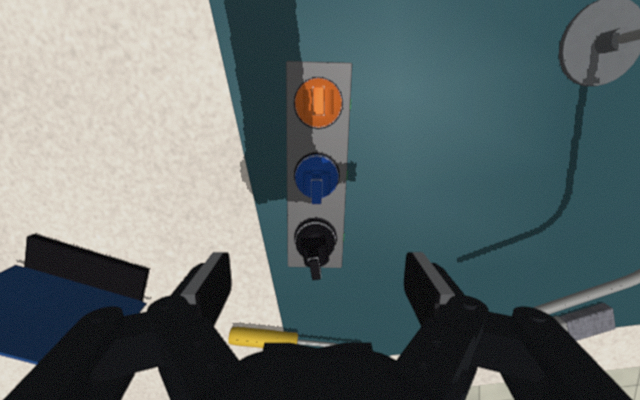

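The wrist view has the pad in the middle of the picture, with blue at (316,180) and its fin running down to (316,203). I'll measure the fin from its colour edges.

```bash
python3 - <<'E'
from h import *
a=cv2.imread('pics/wrist1.png')
cv2.imwrite('pics/w1z.png',cv2.resize(a[140:220,270:370],None,fx=7,fy=7,interpolation=cv2.INTER_CUBIC))
E
```

```text
(no output)
```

View pics/w1z.png

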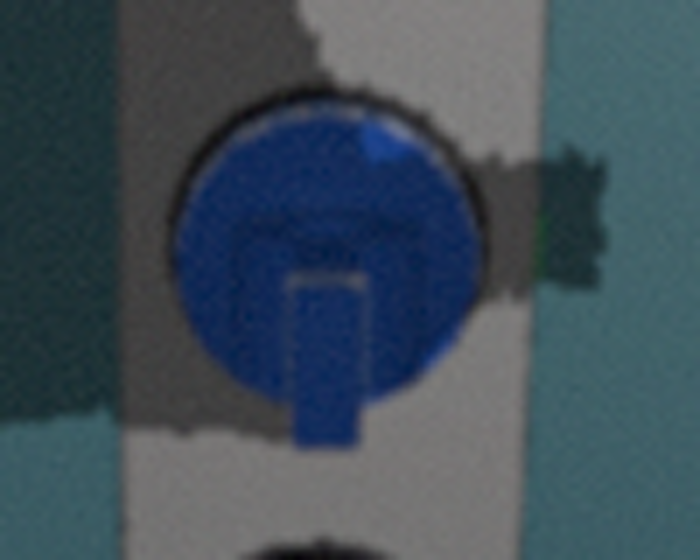

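```bash
python3 - <<'E'
from h import *
np.set_printoptions(precision=4,suppress=True)
w=np.load('w1.npz'); w=[w[k] for k in w.files]
q=lambda x,y:(x/7+270-.43,y/7+140-.43)
P=[onplane(w,q(*p),.096) for p in [(287,275),(366,275),(292,448),(360,448)]]
for p in P: print(p)
n=(P[0]+P[1])/2;f=(P[2]+P[3])/2; c=(n+f)/2; d=f-n
print('c',c,'len',np.linalg.norm(d),'ang',np.degrees(np.arctan2(d[1],d[0])))
# height by two views: wrist with scene
cs=cal('scene')
X=(onplane(w,q(327,361),.096))
s=np.array((166/3.6+125-.36,104/3.6+165-.36)); dd=np.array((533/4.5+290-.39,97/4.5+135-.39))
print(tri([ray(w,q(327,361)),ray(cs,s),ray(cal('side'),dd)]))
# pad edges
L=[onplane(w,p,.01) for p in [(287,64),(288,266),(351,64),(343,266)]]
for p in L: print(p)
# head circle centre z~? widest at about  .01..: ellipse
a=cv2.imread('pics/wrist1.png')
for c0,col in (('tool',None),):
    pass
s=manip.get_state(); print('toolx ang',np.degrees(np.arctan2(s['tcp_rot'][1,0],s['tcp_rot'][0,0])))
E
```

```text
[ 0.5429 -0.3155  0.096 ]
[ 0.5445 -0.3048  0.096 ]
[ 0.5675 -0.3188  0.096 ]
[ 0.5689 -0.3093  0.096 ]
c [ 0.556  -0.3121  0.096 ] len 0.0247995586062955 ang -9.043074596019455
(array([ 0.5554, -0.3114,  0.0965]), [np.float64(0.0005488773360509791), np.float64(0.0006116051969774902), np.float64(0.0007124134747980726)])
[ 0.427  -0.3253  0.01  ]
[ 0.6775 -0.3704  0.01  ]
[ 0.438  -0.2541  0.01  ]
[ 0.6892 -0.2957  0.01  ]
toolx ang -9.048605497871828
```

Call:
{"method": "servo_tool", "body": {"targets": [{"jaw":100,"translation":[0.0005,0.036,0],"delta_rot":[0,0,0]},{"jaw":100,"translation":[0,0.036,0],"delta_rot":[0,0,0]},{"jaw":100,"translation":[0,0.036,0],"delta_rot":[0,0,0]},{"jaw":100,"translation":[0,0.025,0],"delta_rot":[0,0,0]},{"jaw":100,"translation":[0,0.015,0],"delta_rot":[0,0,0]},{"jaw":100,"translation":[0,0.0095,0],"delta_rot":[0,0,0]},{"jaw":100,"translation":[0,0,0],"delta_rot":[0,0,0]}]}}

```text
t: 3.45
ee_pos: [0.5554, -0.3112, 0.2449]
tcp_rot: [[0.988, -0.004, 0.156], [-0.156, 0.002, 0.988], [-0.004, -1.0, 0.001]]
ft_force: [0.0, -0.3, -1.2]
opening: 0.0852
```

Call:
{"method": "servo_tool", "body": {"targets": [{"jaw":0,"translation":[0,0,0],"delta_rot":[0,0,0]},{"jaw":0,"translation":[0,0,0],"delta_rot":[0,0,0]},{"jaw":0,"translation":[0,0,0],"delta_rot":[0,0,0]},{"jaw":0,"translation":[0,0,0],"delta_rot":[0,0,0]},{"jaw":0,"translation":[0,0,0],"delta_rot":[0,0,0]},{"jaw":0,"translation":[0,0,0],"delta_rot":[0,0,0]},{"jaw":0,"translation":[0,0,0],"delta_rot":[0,0,0]},{"jaw":0,"translation":[0,0,0],"delta_rot":[0,0,0]}], "grip_force": 50}}

```text
t: 4.12
ee_pos: [0.5562, -0.3115, 0.2477]
tcp_rot: [[0.988, 0.001, 0.155], [-0.155, -0.001, 0.988], [0.001, -1.0, -0.0]]
ft_force: [-0.8, -0.0, 2.4]
opening: 0.0089
```

```bash
python3 - <<'E'
from h import *
np.set_printoptions(precision=4,suppress=True)
s=manip.get_state(); print(s)
cv2.imwrite('pics/wrist2.png',viewer.capture('wrist'))
E
```

```text
{'t': 4.1167, 'joints': array([ 0.8192,  0.8447, -0.6119,  1.6074,  0.591 ,  0.881 ,  1.3952]), 'joint_vel': array([-0.001 ,  0.0003, -0.0003, -0.0006,  0.0003,  0.0021,  0.0006]), 'joint_efforts': array([ -0.3325, -47.5536,  -7.7747, -11.851 ,  -0.053 ,  -0.1003,
        -0.0047]), 'ee_pos': array([ 0.5562, -0.3115,  0.2477]), 'tcp_rot': array([[ 0.9879,  0.0006,  0.1548],
       [-0.1548, -0.0005,  0.9879],
       [ 0.0006, -1.    , -0.0004]]), 'ft_force': array([-0.7569, -0.018 ,  2.3799]), 'wrist_torque': array([-0.0354,  0.1194, -0.0279]), 'opening': 0.008871811457568058}
```

View pics/wrist2.png

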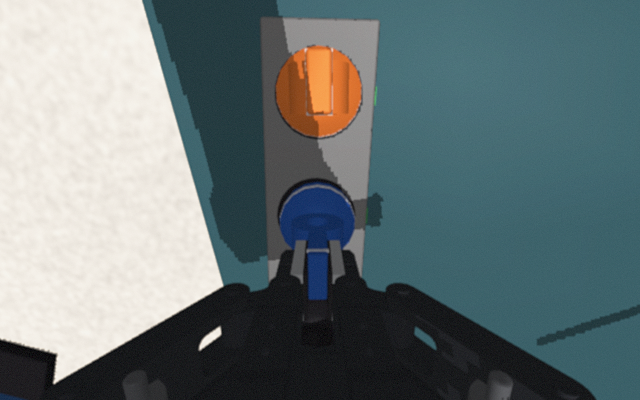

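Call:
{"method": "servo_tool", "body": {"targets": [{"jaw":0,"translation":[0,-0.01,0],"delta_rot":[0,0,0]},{"jaw":0,"translation":[0,-0.03,0],"delta_rot":[0,0,0]},{"jaw":0,"translation":[0,-0.038,0],"delta_rot":[0,0,0]},{"jaw":0,"translation":[0,-0.038,0],"delta_rot":[0,0,0]},{"jaw":0,"translation":[0,-0.034,0],"delta_rot":[0,0,0]},{"jaw":0,"translation":[0,0,0],"delta_rot":[0,6,0]},{"jaw":0,"translation":[0,0,0],"delta_rot":[0,6,0]},{"jaw":0,"translation":[0,0,0],"delta_rot":[0,6,0]}]}}

```text
t: 4.83
ee_pos: [0.5558, -0.3109, 0.3982]
tcp_rot: [[0.89, 0.001, 0.456], [-0.456, 0.0, 0.89], [0.001, -1.0, 0.0]]
ft_force: [0.6, 0.0, -1.7]
opening: 0.0092
```

Call:
{"method": "servo_tool", "body": {"targets": [{"jaw":0,"translation":[0,0,0],"delta_rot":[0,6,0]},{"jaw":0,"translation":[0,0,0],"delta_rot":[0,6,0]},{"jaw":0,"translation":[0,0,0],"delta_rot":[0,6,0]},{"jaw":0,"translation":[0,0,0],"delta_rot":[0,6,0]},{"jaw":0,"translation":[0,0,0],"delta_rot":[0,6,0]},{"jaw":0,"translation":[0,0,0],"delta_rot":[0,6,0]},{"jaw":0,"translation":[0,0,0],"delta_rot":[0,6,0]},{"jaw":0,"translation":[0,0,0],"delta_rot":[0,5.5,0]}]}}

```text
t: 5.5
ee_pos: [0.5558, -0.3107, 0.3972]
tcp_rot: [[0.265, -0.001, 0.964], [-0.964, 0.001, 0.265], [-0.001, -1.0, -0.001]]
ft_force: [-0.4, -0.0, -1.8]
opening: 0.0091
```

```bash
python3 - <<'E'
from h import *
np.set_printoptions(precision=4,suppress=True)
s=manip.get_state(); R=s['tcp_rot'];p=s['ee_pos'];print(s['t'],s['joints'],p,R,s['ft_force'],s['opening'])
print(np.degrees(np.arctan2(R[1,0],R[0,0])))
print(R.T@(np.array([.720,-.158,p[2]])-p))
E
```

```text
5.5 [ 0.7062  0.6284 -0.4034  1.4666  0.2609  1.1011  0.5214] [ 0.5558 -0.3107  0.3972] [[ 0.265  -0.0009  0.9643]
 [-0.9643  0.0012  0.265 ]
 [-0.0014 -1.     -0.0006]] [-0.3789 -0.0053 -1.7746] 0.009144284260528785
-74.63491086888992
[-0.1038  0.      0.1988]
```

Call:
{"method": "servo_tool", "body": {"targets": [{"jaw":0,"translation":[-0.0173,0,0.0332],"delta_rot":[0,0,0]},{"jaw":0,"translation":[-0.0173,0,0.0332],"delta_rot":[0,0,0]},{"jaw":0,"translation":[-0.0173,0,0.0332],"delta_rot":[0,0,0]},{"jaw":0,"translation":[-0.0173,0,0.0332],"delta_rot":[0,0,0]},{"jaw":0,"translation":[-0.0173,0,0.0332],"delta_rot":[0,0,0]},{"jaw":0,"translation":[-0.0173,0,0.0332],"delta_rot":[0,0,0]},{"jaw":0,"translation":[0,0,0],"delta_rot":[0,0,0]},{"jaw":0,"translation":[0,0,0],"delta_rot":[0,0,0]}]}}

```text
t: 6.17
ee_pos: [0.7211, -0.153, 0.3961]
tcp_rot: [[0.276, -0.002, 0.961], [-0.961, 0.004, 0.276], [-0.004, -1.0, -0.0]]
ft_force: [-0.9, -0.6, -2.0]
opening: 0.0086
```

```bash
python3 - <<'E'
from h import *
np.set_printoptions(precision=4,suppress=True)
s=manip.get_state(); R=s['tcp_rot'];p=s['ee_pos'];print(s['t'],s['joints'],p,R,s['ft_force'],s['opening'])
np.savez('w3.npz',*cal('wrist')[:3]);cv2.imwrite('pics/wrist3.png',viewer.capture('wrist'))
cv2.imwrite('pics/scene3.png',viewer.capture('scene'));cv2.imwrite('pics/side3.png',viewer.capture('side'))
a=cv2.imread('pics/scene3.png');b=cv2.imread('pics/side3.png')
v=np.vstack([cv2.resize(a[130:280,160:360],(600,450))[:300],cv2.resize(b[90:240,260:460],(600,450))[:300]])
cv2.imwrite('pics/both3.png',v)
E
```

```text
6.1667 [ 0.351   0.7986 -0.3828  1.1169  0.2792  1.2767  0.2732] [ 0.7211 -0.153   0.3961] [[ 0.2759 -0.0015  0.9612]
 [-0.9612  0.0041  0.2759]
 [-0.0043 -1.     -0.0004]] [-0.8668 -0.6124 -1.9541] 0.008596299597672543
```

View pics/wrist3.png

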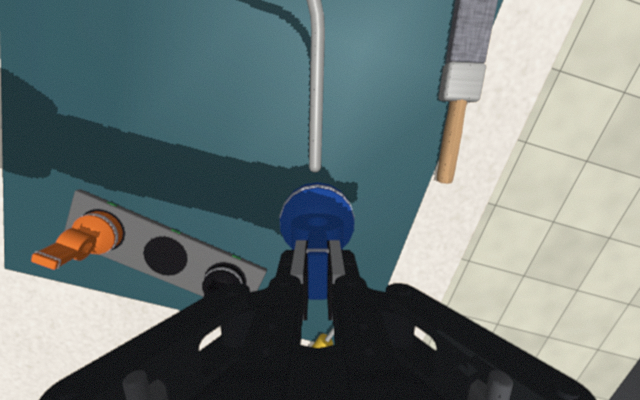

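View pics/both3.png

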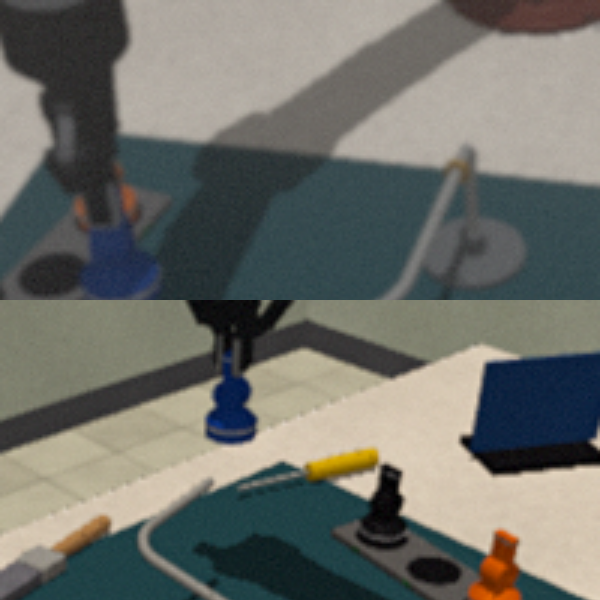

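The blue light is held (wrist view: head at 317,220), and its place on the pad is empty. The bar tip is at (316,170), nearly in line with it. I'll fit the bar's axis from this view.

```bash
cat > barw.py <<'E'
from h import *
np.set_printoptions(precision=4,suppress=True)
def bar(img,w,rows,c0,z,half=14):
    g=cv2.cvtColor(img,cv2.COLOR_BGR2HSV).astype(float); out=[]
    c=c0
    for r in rows:
        lo=int(c-half);hi=int(c+half)
        m=(g[r,lo:hi,1]<70)&(g[r,lo:hi,2]>60)
        if m.sum()<4: continue
        xs=np.where(m)[0]; cc=lo+(xs.min()+xs.max())/2; out.append((r,cc,len(xs))); c=cc
    return np.array(out)
E
python3 - <<'E'
from barw import *
a=cv2.imread('pics/wrist3.png'); w=np.load('w3.npz'); w=[w[k] for k in w.files]
o=bar(a,w,range(172,60,-4),316,.12); print(o[::3])
P=np.array([onplane(w,(c,r),.12) for r,c,n in o]); print(P[::3])
o2=o[(o[:,0]<166)&(o[:,0]>95)];P=np.array([onplane(w,(c,r),.12) for r,c,n in o2])
f=np.polyfit(P[:,1],P[:,0],1); print(f,np.degrees(np.arctan2(1,f[0])))
cv2.imwrite('pics/w3z.png',cv2.resize(a[0:260,250:390],None,fx=2.3,fy=2.3,interpolation=cv2.INTER_CUBIC))
E
```

```text
[[172.  315.    5. ]
 [160.  315.   13. ]
 [148.  315.   13. ]
 [136.  315.5  14. ]
 [124.  315.5  14. ]
 [112.  315.5  14. ]
 [100.  316.5  14. ]
 [ 88.  316.5  14. ]
 [ 76.  316.5  14. ]
 [ 64.  317.   15. ]]
[[ 0.7129 -0.1278  0.12  ]
 [ 0.7101 -0.1181  0.12  ]
 [ 0.7074 -0.1086  0.12  ]
 [ 0.7052 -0.0992  0.12  ]
 [ 0.7026 -0.0901  0.12  ]
 [ 0.7    -0.0812  0.12  ]
 [ 0.6983 -0.0723  0.12  ]
 [ 0.6959 -0.0638  0.12  ]
 [ 0.6935 -0.0555  0.12  ]
 [ 0.6916 -0.0472  0.12  ]]
[-0.2648  0.6787] 104.82898140330877
```

View pics/w3z.png

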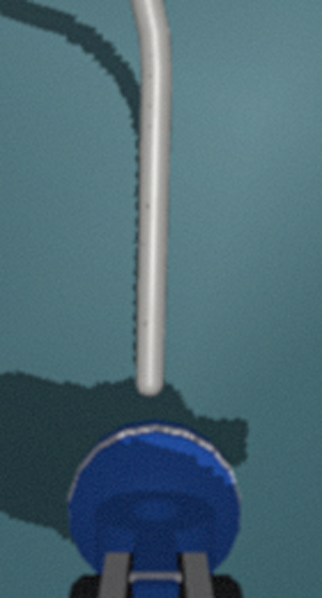

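Call:
{"method": "servo_tool", "body": {"targets": [{"jaw":0,"translation":[0,0.025,-0.0022],"delta_rot":[0,1,0]},{"jaw":0,"translation":[0,0.025,0],"delta_rot":[0,0,0]},{"jaw":0,"translation":[0,0.02,0],"delta_rot":[0,0,0]},{"jaw":0,"translation":[0,0.012,0],"delta_rot":[0,0,0]},{"jaw":0,"translation":[0,0,0],"delta_rot":[0,0,0]},{"jaw":0,"translation":[0,0,0],"delta_rot":[0,0,0]}]}}

```text
t: 6.82
ee_pos: [0.7176, -0.1595, 0.3154]
tcp_rot: [[0.251, -0.0, 0.968], [-0.968, -0.0, 0.251], [0.0, -1.0, -0.0]]
ft_force: [0.4, 0.7, -1.7]
opening: 0.0089
```

```bash
python3 - <<'E'
from barw import *
s=manip.get_state(); R=s['tcp_rot'];p=s['ee_pos'];print(s['t'],p,R,s['ft_force'],s['opening'])
w=cal('wrist');np.savez('w4.npz',*w[:3]);a=viewer.capture('wrist');cv2.imwrite('pics/wrist4.png',a)
cv2.imwrite('pics/scene4.png',viewer.capture('scene'));cv2.imwrite('pics/side4.png',viewer.capture('side'))
s=manip.get_state(); R=s['tcp_rot'];p=s['ee_pos'];print(s['t'],p,np.degrees(np.arctan2(R[1,0],R[0,0])))
print('cam in tool',R.T@(w[1]-p)); print(R.T@w[2])
A=cv2.imread('pics/scene4.png')[170:270,170:300];B=cv2.imread('pics/side4.png')[110:210,290:420]
cv2.imwrite('pics/both4.png',np.vstack([cv2.resize(x,None,fx=3,fy=3,interpolation=cv2.INTER_CUBIC) for x in (A,B)]))
cv2.imwrite('pics/w4z.png',cv2.resize(a[40:310,220:420],None,fx=2.2,fy=2.2,interpolation=cv2.INTER_CUBIC))
E
```

```text
6.8167 [ 0.7176 -0.1595  0.3154] [[ 0.2507 -0.0004  0.9681]
 [-0.9681 -0.0002  0.2507]
 [ 0.0001 -1.     -0.0005]] [ 0.4422  0.661  -1.7214] 0.00892356808275318
6.9667 [ 0.7184 -0.1585  0.3176] -75.42252694016265
cam in tool [-0.0729  0.0333 -0.0004]
[[ 0.0014 -0.9578 -0.2874]
 [ 0.003   0.2874 -0.9578]
 [ 1.      0.0005  0.0033]]
```

View pics/w4z.png

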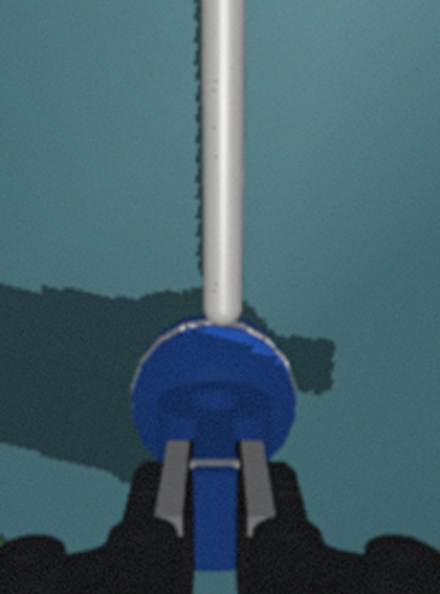

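View pics/both4.png

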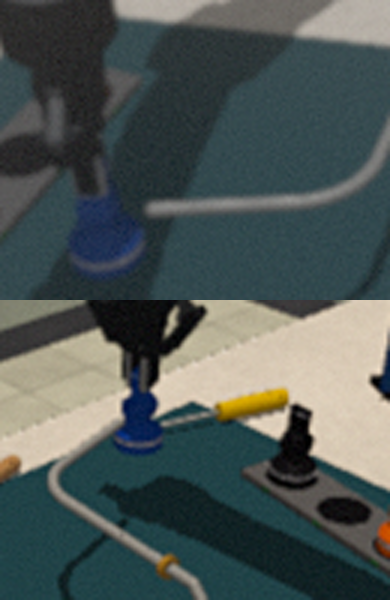

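```bash
python3 - <<'E'
from barw import *
S=[]
for i in range(8):
    viewer.capture('wrist'); s=manip.get_state(); w=cal('wrist'); S.append((s['ee_pos'],s['tcp_rot'],s['ft_force'],w[1],w[2]))
p,R,f,wp,wr=[np.mean([x[k] for x in S],0) for k in range(5)]
print('std',np.std([x[0] for x in S],0),np.std([x[2] for x in S],0),np.std([x[3] for x in S],0)); print(s['t'],p,f);print(R)
w=[w[0],wp,wr]
a=cv2.imread('pics/wrist4.png')
o=bar(a,w,range(170,60,-4),321,.12); print(o[::4])
P=np.array([onplane(w,(c,r),.12) for r,c,n in o])
T=(P-p)@R; print('bar in tool frame',T[::4]); print(np.polyfit(T[:,0],T[:,2],1))
# blue head cols in the lower part
h=cv2.cvtColor(a,cv2.COLOR_BGR2HSV); m=(h[:,:,0]>105)&(h[:,:,0]<130)&(h[:,:,1]>140)
for r in (210,220,230,260,270,280,290): 
    x=np.where(m[r,250:390])[0]+250; print(r,x.min(),x.max(),(x.min()+x.max())/2)
E
```

```text
std [0.0002 0.0001 0.0007] [0.5336 0.3867 0.4148] [0.0002 0.0001 0.0007]
7.3667 [ 0.7181 -0.1582  0.3163] [-0.2914 -0.0422 -1.7955]
[[ 0.2522  0.0018  0.9677]
 [-0.9677 -0.0002  0.2523]
 [ 0.0006 -1.      0.0017]]
[[170.  321.   19. ]
 [154.  320.5  20. ]
 [138.  321.   19. ]
 [122.  320.5  20. ]
 [106.  320.5  20. ]
 [ 90.  321.   21. ]
 [ 74.  321.   21. ]]
bar in tool frame [[-0.0422  0.1963  0.0031]
 [-0.0512  0.1963  0.0028]
 [-0.06    0.1963  0.003 ]
 [-0.0685  0.1963  0.0027]
 [-0.0767  0.1963  0.0027]
 [-0.0847  0.1963  0.0029]
 [-0.0924  0.1963  0.0029]]
[0.0011 0.0029]
210 283 350 316.5
220 280 353 316.5
230 280 353 316.5
260 307 327 317.0
270 307 327 317.0
280 307 327 317.0
290 307 327 317.0
```

Call:
{"method": "servo_tool", "body": {"targets": [{"jaw":0,"translation":[0,0.0015,0.0022],"delta_rot":[0,0,0]},{"jaw":0,"translation":[-0.006,0,0],"delta_rot":[0,0,0]},{"jaw":0,"translation":[-0.006,0,0],"delta_rot":[0,0,0]},{"jaw":0,"translation":[-0.003,0,0],"delta_rot":[0,0,0]},{"jaw":0,"translation":[0,0,0],"delta_rot":[0,0,0]}]}}

```text
t: 7.78
ee_pos: [0.7162, -0.1409, 0.3139]
tcp_rot: [[0.255, -0.0, 0.967], [-0.967, 0.002, 0.255], [-0.002, -1.0, 0.0]]
ft_force: [0.2, -0.1, -2.7]
opening: 0.0089
```

```bash
cat >> barw.py <<'E'
def look(k,n=5,c0=319,rows=range(170,60,-4),z=.12):
    S=[]
    for i in range(n):
        a=viewer.capture('wrist'); s=manip.get_state(); w=cal('wrist'); S.append((s['ee_pos'],s['tcp_rot'],s['ft_force'],w[1],w[2],s['wrist_torque']))
    p,R,f,wp,wr,tq=[np.mean([x[j] for x in S],0) for j in range(6)]
    print('t',s['t'],'p',p,'F',f,'T',tq,'yaw',np.degrees(np.arctan2(R[1,0],R[0,0])),'tilt',R[:,1],'open',s['opening'])
    cv2.imwrite(f'pics/wrist{k}.png',a); w=[w[0],wp,wr]; np.savez(f'w{k}.npz',*w)
    return a,w,p,R,f
E
python3 - <<'E'
from barw import *
a,w,p,R,f=look(5)
o=bar(a,w,range(185,60,-4),317,.12); print(o[::4])
cs=cal('side');A=viewer.capture('side')[110:210,290:420];
sc=viewer.capture('scene')[180:280,170:300]
cv2.imwrite('pics/both5.png',np.hstack([cv2.resize(x,None,fx=3,fy=3,interpolation=cv2.INTER_CUBIC) for x in (A,sc)]))
cv2.imwrite('pics/w5z.png',cv2.resize(a[40:310,220:420],None,fx=2.2,fy=2.2,interpolation=cv2.INTER_CUBIC))
E
```

```text
t 8.0333 p [ 0.7162 -0.143   0.3138] F [ 0.0875  0.2161 -1.8835] T [-0.0177  0.0222 -0.0186] yaw -75.3659681993675 tilt [ 0.0001 -0.0002 -1.    ] open 0.00901008528815329
[[185.  316.   19. ]
 [169.  316.   19. ]
 [153.  316.   19. ]
 [137.  315.5  20. ]
 [121.  315.5  20. ]
 [105.  315.5  20. ]
 [ 89.  316.   21. ]
 [ 73.  316.   21. ]]
```

View pics/w5z.png

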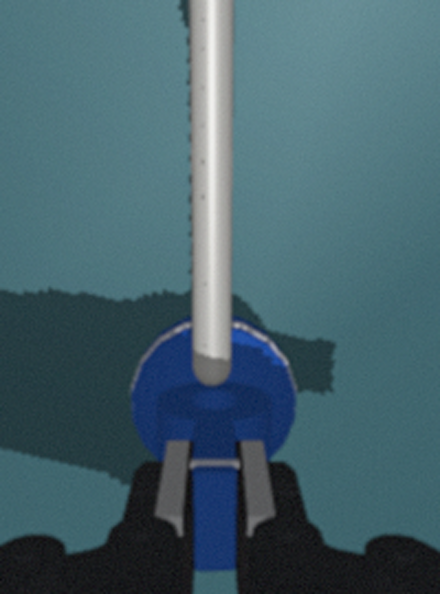

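View pics/both5.png

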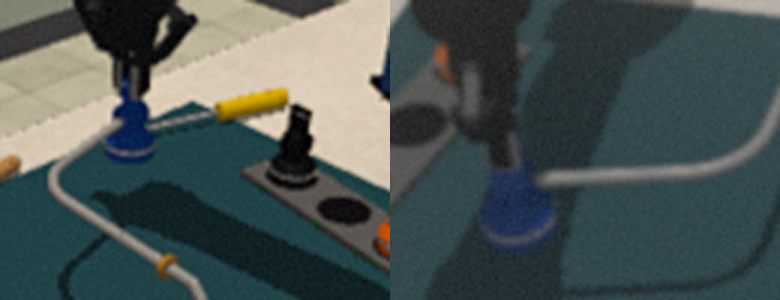

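Call:
{"method": "servo_tool", "body": {"targets": [{"jaw":0,"translation":[-0.003,-0.0005,-0.0004],"delta_rot":[0,0,0]},{"jaw":0,"translation":[-0.005,0,0],"delta_rot":[0,0,0]},{"jaw":0,"translation":[-0.005,0,0],"delta_rot":[0,0,0]}]}}

```text
t: 8.38
ee_pos: [0.7124, -0.1304, 0.3143]
tcp_rot: [[0.252, 0.0, 0.968], [-0.968, 0.0, 0.252], [-0.0, -1.0, 0.0]]
ft_force: [0.1, 0.4, -2.1]
opening: 0.0088
```

Call:
{"method": "servo_tool", "body": {"targets": [{"jaw":0,"translation":[-0.005,0,0],"delta_rot":[0,0,0]},{"jaw":0,"translation":[-0.005,0,0],"delta_rot":[0,0,0]},{"jaw":0,"translation":[0,0,0],"delta_rot":[0,0,0]}]}}

```text
t: 8.63
ee_pos: [0.7099, -0.1187, 0.3144]
tcp_rot: [[0.255, -0.0, 0.967], [-0.967, 0.002, 0.255], [-0.002, -1.0, 0.0]]
ft_force: [-0.0, 0.6, -1.9]
opening: 0.0088
```

```bash
python3 - <<'E'
from barw import *
a,w,p,R,f=look(6)
o=bar(a,w,range(185,60,-4),317,.12); print(o[::4])
cs=cal('side');A=viewer.capture('side')[110:210,290:420];
sc=viewer.capture('scene')[180:280,170:300]
cv2.imwrite('pics/both6.png',np.hstack([cv2.resize(x,None,fx=3,fy=3,interpolation=cv2.INTER_CUBIC) for x in (A,sc)]))
E
```

```text
t 8.8833 p [ 0.71   -0.1208  0.3143] F [-0.1501 -0.2076 -1.4107] T [-0.005  -0.0069  0.0118] yaw -75.36370602988649 tilt [ 0.0001 -0.0001 -1.    ] open 0.008891150592184888
[[185.  316.5  18. ]
 [169.  317.   19. ]
 [153.  316.5  20. ]
 [137.  316.5  20. ]
 [121.  316.5  20. ]
 [105.  316.5  20. ]
 [ 89.  316.5  20. ]
 [ 73.  316.5  20. ]]
```

View pics/wrist6.png

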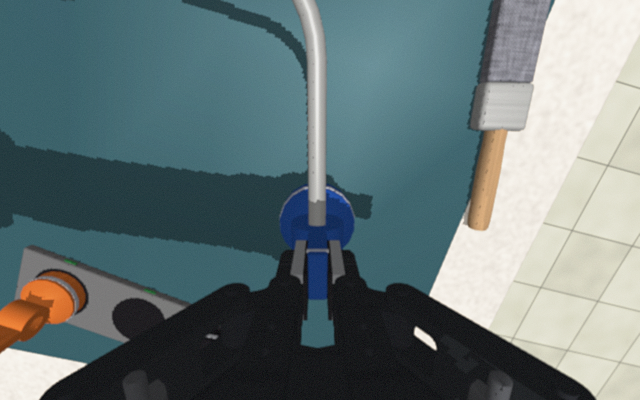

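View pics/both6.png

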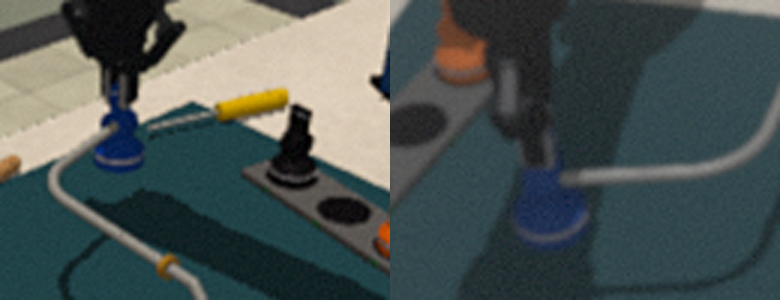

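Call:
{"method": "servo_tool", "body": {"targets": [{"jaw":0,"translation":[-0.006,0,0],"delta_rot":[0,0,0]},{"jaw":0,"translation":[-0.006,0,0],"delta_rot":[0,0,0]},{"jaw":0,"translation":[-0.006,0,0],"delta_rot":[0,0,0]},{"jaw":0,"translation":[-0.006,0,0],"delta_rot":[0,0,0]}]}}

```text
t: 9.32
ee_pos: [0.7038, -0.0965, 0.3143]
tcp_rot: [[0.253, -0.0, 0.967], [-0.967, 0.001, 0.253], [-0.001, -1.0, 0.0]]
ft_force: [-0.7, -0.5, -2.3]
opening: 0.0086
```

Call:
{"method": "servo_tool", "body": {"targets": [{"jaw":0,"translation":[-0.006,0,0],"delta_rot":[0,0,0]},{"jaw":0,"translation":[-0.006,0,0],"delta_rot":[0,0,0]},{"jaw":0,"translation":[-0.006,0,0],"delta_rot":[0,0,0]},{"jaw":0,"translation":[-0.006,0,0],"delta_rot":[0,0,0]}]}}

```text
t: 9.65
ee_pos: [0.6978, -0.0738, 0.3143]
tcp_rot: [[0.253, 0.0, 0.968], [-0.968, 0.0, 0.253], [-0.0, -1.0, 0.0]]
ft_force: [-0.4, 0.5, -2.4]
opening: 0.0085
```

```bash
python3 - <<'E'
from barw import *
a,w,p,R,f=look(7)
o=bar(a,w,range(195,20,-6),317,.12); print(o[::2].T)
P=np.array([onplane(w,(c,r),.12) for r,c,n in o]); print(((P-p)@R)[::3])
E
```

```text
t 9.9 p [ 0.6978 -0.0735  0.3143] F [-0.2572  0.4883 -1.5505] T [ 0.0079 -0.0169 -0.0245] yaw -75.31887095082473 tilt [-0.      0.0006 -1.    ] open 0.00880675197060608
[[195.  183.  171.  159.  147.  135.  123.  111.   99.   87.   75.   63.
   51.   39. ]
 [316.5 316.  316.  316.5 315.5 314.  311.  306.5 300.5 294.  286.  276.
  264.5 248. ]
 [ 18.   19.   19.   20.   20.   21.   21.   22.   24.   23.   21.   19.
   16.   11. ]]
[[-0.0281  0.1944  0.0005]
 [-0.0386  0.1944  0.0005]
 [-0.0487  0.1944  0.0005]
 [-0.0585  0.1944 -0.0003]
 [-0.068   0.1944 -0.0024]
 [-0.0772  0.1944 -0.0065]
 [-0.086   0.1944 -0.0111]
 [-0.0946  0.1944 -0.0172]
 [-0.1029  0.1944 -0.0254]
 [-0.1109  0.1944 -0.0383]]
```

View pics/wrist7.png

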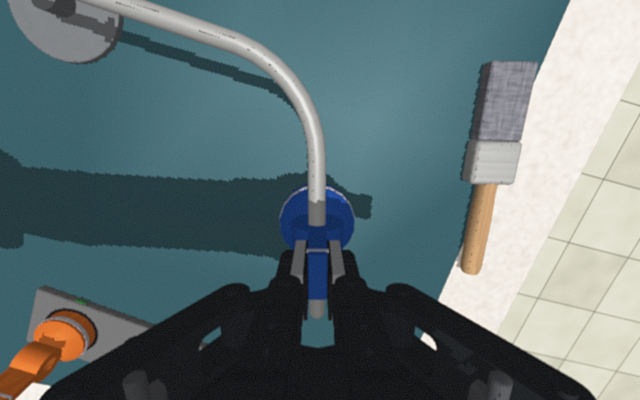

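```bash
cat > arc.py <<'E'
from barw import *
from scipy.optimize import least_squares
def run(k,cols,zb=.12,rowmax=160,dc=0.3):
    a=cv2.imread(f'pics/wrist{k}.png'); w=np.load(f'w{k}.npz'); w=[w[x] for x in w.files]
    h=cv2.cvtColor(a,cv2.COLOR_BGR2HSV); m=((h[:,:,1]<70)&(h[:,:,2]>70)).astype(np.uint8)
    m=cv2.morphologyEx(m,cv2.MORPH_OPEN,np.ones((3,3)))
    m=cv2.morphologyEx(m,cv2.MORPH_CLOSE,np.ones((5,5)))
    n,l,st,_=cv2.connectedComponentsWithStats(m); 
    lab=l[150,316] if l[150,316] else None
    return a,w,h,m,l,st
E
python3 - <<'E'
from arc import *
a,w,h,m,l,st=run(7,None)
for r in (150,60): print(l[r,270:330:4])
lab=l[160,316]; print(lab,st[lab])
v=a.copy(); v[l==lab]=(0,0,255); cv2.imwrite('pics/m7.png',v)
for c in range(100,270,12):
    y=np.where(l[:200,c]==lab)[0]; print(c,y.min() if len(y) else None,y.max() if len(y) else None,len(y))
E
```

```text
[0 0 0 0 0 0 0 0 0 0 1 1 1 1 0]
[1 1 1 1 0 0 0 0 0 0 0 0 0 0 0]
1 [    7     0   327   226 12237]
100 0 55 56
112 0 41 42
124 0 16 17
136 0 20 21
148 0 24 25
160 5 28 24
172 9 32 24
184 13 36 24
196 17 41 25
208 21 45 25
220 26 49 24
232 30 53 24
244 35 58 24
256 41 65 25
268 48 74 27
```

View pics/m7.png

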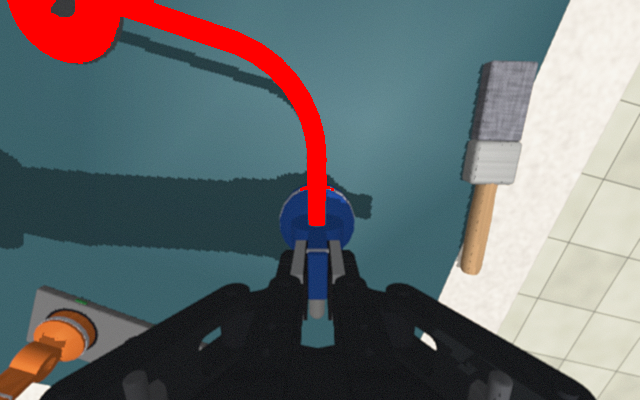

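```bash
cat >> arc.py <<'E'
def ridge(k,seed,colmin=150):
    a,w,h,m,l,st=run(k,None)
    M=(l==l[seed[1],seed[0]]).astype(np.uint8); D=cv2.distanceTransform(M,cv2.DIST_L2,5)
    mx=cv2.dilate(D,np.ones((7,7))); ys,xs=np.where((D>=mx-1e-6)&(D>6)&(D<15))
    return a,w,np.c_[xs,ys]
# model in plane: params tipline: point on free leg start-of-bend B, angle th, home extra delta
def dist(P,B,th,dl,R=.06,turn=np.radians(70)):
    u=np.array([np.cos(th),np.sin(th)]);n=np.array([-u[1],u[0]]);C=B+R*n
    q=P-C; x=q@u; y=-(q@n); phi=np.arctan2(x,y) # 0 at B, grows along the bend
    h=th+turn+dl; uh=np.array([np.cos(h),np.sin(h)]); t=th+turn; H=C+R*np.array([np.sin(t),-np.cos(t)]); nh=np.array([-uh[1],uh[0]])
    d=np.where(phi<0,(P-B)@n,np.where(phi<turn,R-np.linalg.norm(q,axis=1),(P-H)@nh))
    return d,phi,H,h,C
def fit(P,B0,th0):
    f=lambda v:dist(P,v[:2],v[2],v[3])[0]
    r=least_squares(f,[*B0,th0,0.05],loss='soft_l1',f_scale=.0005); return r
E
python3 - <<'E'
from arc import *
a,w,q=ridge(7,(316,160)); q=q[(q[:,0]>150)&(q[:,1]<180)&(q[:,1]>13)]
P=np.array([onplane(w,c,.12)[:2] for c in q]); 
r=fit(P,[.685,-.0257],np.radians(104.7)); d,phi,H,h,C=dist(P,r.x[:2],r.x[2],r.x[3])
print(len(P),'B',r.x[:2],'th',np.degrees(r.x[2:]),'H',H,'C',C,'home dir',np.degrees(h),'rms',d.std()*1e3)
print(np.c_[np.degrees(phi),d*1e3][::10])
E
```

```text
129 B [ 0.6853 -0.0247] th [104.8899   2.079 ] H [0.6327 0.0197] C [ 0.6273 -0.0401] home dir 176.96891475525058 rms 0.11134198166552667
[[105.4574   0.0924]
 [ 94.5577  -0.0719]
 [ 82.4088   0.0607]
 [ 75.3159  -0.0226]
 [ 65.4767   0.0913]
 [ 47.6728   0.0194]
 [ 43.1123  -0.039 ]
 [ 38.8393  -0.0827]
 [ 23.9434  -0.0077]
 [ 10.9531  -0.0717]
 [  2.1604  -0.0541]
 [ -3.1093   0.0174]
 [ -8.4343   0.0469]]
```

```bash
cat > path.py <<'E'
from arc import *
B=np.array([.6853,-.0247]);th=np.radians(104.89);dl=np.radians(2.08);R=.06;T=np.radians(70)
u=np.array([np.cos(th),np.sin(th)]);n=np.array([-u[1],u[0]]);C=B+R*n
t=th+T;H=C+R*np.array([np.sin(t),-np.cos(t)]);h=t+dl;uh=np.array([np.cos(h),np.sin(h)])
def pt(s):
    if s<0: return B+s*u
    if s<R*T: a=th+s/R; return C+R*np.array([np.sin(a),-np.cos(a)])
    return H+(s-R*T)*uh
def lamp(s):
    P=np.array([pt(s+q) for q in np.linspace(-.012,.012,25)])
    m=(P.max(0)*0+P.mean(0)); d=P[-1]-P[0]; d/=np.linalg.norm(d); nn=np.array([-d[1],d[0]])
    e=(P-m)@nn; m=m+nn*(e.max()+e.min())/2; m=m+d*((pt(s)-m)@d)
    return m,np.arctan2(d[1],d[0])
def plan(p0,yaw0,ss):
    p=np.array(p0);y=yaw0
    for s in ss:
        m,a=lamp(s); f=np.array([np.cos(y),np.sin(y)]); l=np.array([-f[1],f[0]]); d=m-p
        print(f'{s*1e3:6.1f} x {-(d@f):.4f} z {-(d@l):.4f} rot {-np.degrees((a-y+np.pi)%(2*np.pi)-np.pi):.2f}  -> {m} {np.degrees(a):.2f}')
        p=m;y=a
E
python3 - <<'E'
from path import *
plan([.6978,-.0735],np.radians(104.68),np.array([-44,-38,-32,-26,-20,-15,-10,-5,0,5,10,15,20])/1e3)
E
```

```text
-44.0 x -0.0064 z 0.0004 rot -0.21  -> [ 0.6966 -0.0672] 104.89
 -38.0 x -0.0060 z -0.0000 rot 0.00  -> [ 0.6951 -0.0614] 104.89
 -32.0 x -0.0060 z -0.0000 rot -0.00  -> [ 0.6935 -0.0556] 104.89
 -26.0 x -0.0060 z 0.0000 rot 0.00  -> [ 0.692  -0.0498] 104.89
 -20.0 x -0.0060 z -0.0000 rot -0.00  -> [ 0.6904 -0.044 ] 104.89
 -15.0 x -0.0050 z -0.0000 rot -0.00  -> [ 0.6892 -0.0392] 104.89
 -10.0 x -0.0050 z -0.0000 rot -0.08  -> [ 0.6879 -0.0344] 104.97
  -5.0 x -0.0050 z -0.0000 rot -0.89  -> [ 0.6865 -0.0295] 105.86
   0.0 x -0.0050 z -0.0001 rot -1.89  -> [ 0.6851 -0.0248] 107.75
   5.0 x -0.0050 z -0.0002 rot -2.88  -> [ 0.6834 -0.0201] 110.64
  10.0 x -0.0050 z -0.0002 rot -3.88  -> [ 0.6814 -0.0155] 114.52
  15.0 x -0.0049 z -0.0002 rot -4.70  -> [ 0.6792 -0.0111] 119.21
  20.0 x -0.0049 z -0.0002 rot -4.77  -> [ 0.6766 -0.0069] 123.99
```

Call:
{"method": "servo_tool", "body": {"targets": [{"jaw":0,"translation":[-0.0064,0,0.0002],"delta_rot":[0,-0.2,0]},{"jaw":0,"translation":[-0.006,0,0],"delta_rot":[0,0,0]},{"jaw":0,"translation":[-0.006,0,0],"delta_rot":[0,0,0]},{"jaw":0,"translation":[-0.006,0,0],"delta_rot":[0,0,0]},{"jaw":0,"translation":[-0.006,0,0],"delta_rot":[0,0,0]},{"jaw":0,"translation":[-0.005,0,0],"delta_rot":[0,0,0]},{"jaw":0,"translation":[-0.005,0,0],"delta_rot":[0,-0.1,0]}]}}

```text
t: 10.48
ee_pos: [0.6876, -0.0346, 0.3143]
tcp_rot: [[0.258, 0.0, 0.966], [-0.966, 0.0, 0.258], [-0.0, -1.0, 0.0]]
ft_force: [0.4, 0.4, -2.5]
opening: 0.0089
```

Call:
{"method": "servo_tool", "body": {"targets": [{"jaw":0,"translation":[-0.005,0,0],"delta_rot":[0,-0.9,0]},{"jaw":0,"translation":[-0.005,0,-0.0001],"delta_rot":[0,-1.9,0]},{"jaw":0,"translation":[-0.005,0,-0.0002],"delta_rot":[0,-2.9,0]}]}}

```text
t: 10.73
ee_pos: [0.6832, -0.0206, 0.3143]
tcp_rot: [[0.355, 0.0, 0.935], [-0.935, -0.0, 0.355], [0.0, -1.0, 0.0]]
ft_force: [0.1, 0.5, -1.7]
opening: 0.0085
```

```bash
python3 - <<'E'
from path import *
a,w,p,R,f=look(8)
y=np.arctan2(-R[1,0],-R[0,0]); m,al=lamp(.005); print(m,np.degrees(al),np.degrees(y), 'long/left err mm',1e3*(p[:2]-m)@np.array([[np.cos(al),-np.sin(al)],[np.sin(al),np.cos(al)]]))
plan(p[:2],y,np.array([10,15,20,25,30,35,40])/1e3)
a,w,q=ridge(8,(316,200)); q=q[(q[:,0]>110)&(q[:,1]<205)&(q[:,1]>13)]
P=np.array([onplane(w,c,.12)[:2] for c in q]); 
r=fit(P,B,th); d,phi,HH,hh,CC=dist(P,r.x[:2],r.x[2],r.x[3])
print(len(P),'B',r.x[:2],'th',np.degrees(r.x[2:]),'H',HH,'C',CC,'home dir',np.degrees(hh),'rms',d.std()*1e3)
E
```

```text
t 10.9833 p [ 0.6832 -0.0205  0.3143] F [-0.2223  0.2891 -1.5843] T [0.0225 0.0468 0.0026] yaw -69.28047321786491 tilt [-0.0001  0.0006 -1.    ] open 0.008896973317901149
[ 0.6834 -0.0201] 110.63619158991612 110.7195267821351 long/left err mm [-0.3099  0.2654]
  10.0 x -0.0053 z 0.0001 rot -3.80  -> [ 0.6814 -0.0155] 114.52
  15.0 x -0.0049 z -0.0002 rot -4.70  -> [ 0.6792 -0.0111] 119.21
  20.0 x -0.0049 z -0.0002 rot -4.77  -> [ 0.6766 -0.0069] 123.99
  25.0 x -0.0049 z -0.0002 rot -4.77  -> [ 0.6736 -0.0029] 128.76
  30.0 x -0.0049 z -0.0002 rot -4.77  -> [0.6704 0.0008] 133.54
  35.0 x -0.0049 z -0.0002 rot -4.77  -> [0.6668 0.0042] 138.31
  40.0 x -0.0049 z -0.0002 rot -4.77  -> [0.663  0.0074] 143.09
91 B [ 0.6846 -0.0226] th [107.2027   0.0006] H [0.6303 0.0196] C [ 0.6273 -0.0404] home dir 177.2032876184781 rms 0.11259581352756934
```

View pics/wrist8.png

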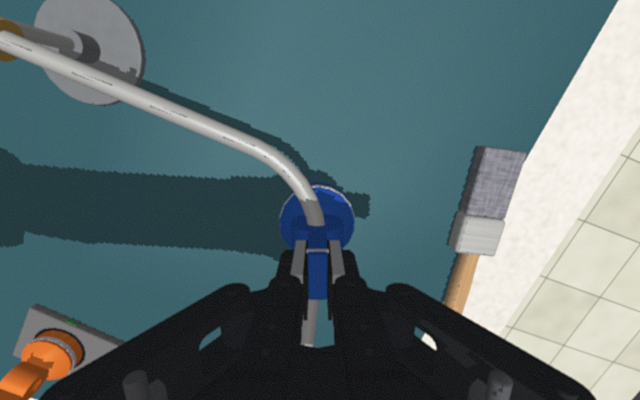

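Call:
{"method": "servo_tool", "body": {"targets": [{"jaw":0,"translation":[-0.0053,0,0],"delta_rot":[0,-3.8,0]},{"jaw":0,"translation":[-0.0049,0,-0.0002],"delta_rot":[0,-4.7,0]},{"jaw":0,"translation":[-0.0049,0,-0.0002],"delta_rot":[0,-4.8,0]}]}}

```text
t: 11.23
ee_pos: [0.6768, -0.0081, 0.3142]
tcp_rot: [[0.56, 0.0, 0.828], [-0.828, -0.001, 0.56], [0.001, -1.0, -0.0]]
ft_force: [-0.0, 0.3, -3.1]
opening: 0.0089
```

Call:
{"method": "servo_tool", "body": {"targets": [{"jaw":0,"translation":[-0.0049,0,-0.0002],"delta_rot":[0,-4.8,0]},{"jaw":0,"translation":[-0.0049,0,-0.0002],"delta_rot":[0,-4.8,0]},{"jaw":0,"translation":[0,0,0],"delta_rot":[0,0,0]}]}}

```text
t: 11.48
ee_pos: [0.6702, 0.0003, 0.3142]
tcp_rot: [[0.69, -0.001, 0.724], [-0.724, 0.001, 0.69], [-0.001, -1.0, -0.0]]
ft_force: [0.3, 0.5, -1.9]
opening: 0.0087
```

```bash
python3 - <<'E'
from path import *
a,w,p,R,f=look(9)
y=np.arctan2(-R[1,0],-R[0,0]); m,al=lamp(.030); print(m,np.degrees(al),np.degrees(y), 'long/left err mm',1e3*(p[:2]-m)@np.array([[np.cos(al),-np.sin(al)],[np.sin(al),np.cos(al)]]))
plan(p[:2],y,np.array([35,40,45,50,55,60,65,70,75,80,85,90])/1e3)
a,w,q=ridge(9,(310,200)); q=q[(q[:,0]>80)&(q[:,1]<205)&(q[:,1]>13)]
P=np.array([onplane(w,c,.12)[:2] for c in q]); 
d,phi,*_=dist(P,B,th,dl); print(np.c_[np.degrees(phi),d*1e3][::10])
i=np.degrees(phi)>75; c=np.polyfit(P[i,0],P[i,1],1); print('home dir',180+np.degrees(np.arctan(c[0])))
E
```

```text
t 11.7333 p [ 0.6708 -0.0006  0.3142] F [ 0.0786 -0.1771 -1.2089] T [-0.0053 -0.0043 -0.0121] yaw -46.636455133852955 tilt [ 0.0002 -0.0004 -1.    ] open 0.009053876682765047
[0.6704 0.0008] 133.53788975654126 133.36354486614704 long/left err mm [-1.2802  0.6539]
  35.0 x -0.0062 z 0.0004 rot -4.95  -> [0.6668 0.0042] 138.31
  40.0 x -0.0049 z -0.0002 rot -4.77  -> [0.663  0.0074] 143.09
  45.0 x -0.0049 z -0.0002 rot -4.77  -> [0.6589 0.0102] 147.86
  50.0 x -0.0049 z -0.0002 rot -4.77  -> [0.6546 0.0126] 152.64
  55.0 x -0.0049 z -0.0002 rot -4.77  -> [0.6501 0.0147] 157.41
  60.0 x -0.0049 z -0.0002 rot -4.77  -> [0.6455 0.0164] 162.19
  65.0 x -0.0049 z -0.0002 rot -4.82  -> [0.6407 0.0177] 167.01
  70.0 x -0.0050 z -0.0001 rot -3.98  -> [0.6359 0.0187] 170.99
  75.0 x -0.0050 z -0.0001 rot -2.98  -> [0.6309 0.0195] 173.97
  80.0 x -0.0050 z -0.0000 rot -1.98  -> [0.626  0.0199] 175.95
  85.0 x -0.0050 z -0.0000 rot -0.99  -> [0.621  0.0203] 176.94
  90.0 x -0.0050 z -0.0000 rot -0.03  -> [0.616  0.0205] 176.97
[[125.4279   1.0168]
 [123.0843   1.0023]
 [120.4286   0.9876]
 [117.4078   0.9726]
 [109.1732   0.9386]
 [105.0489   0.9242]
 [102.542    0.9162]
 [ 99.874    0.908 ]
 [ 94.0438   0.8915]
 [ 85.511    0.8695]
 [ 71.561    0.8364]
 [ 51.1054   0.6449]]
home dir 177.19334186971045
```

View pics/wrist9.png

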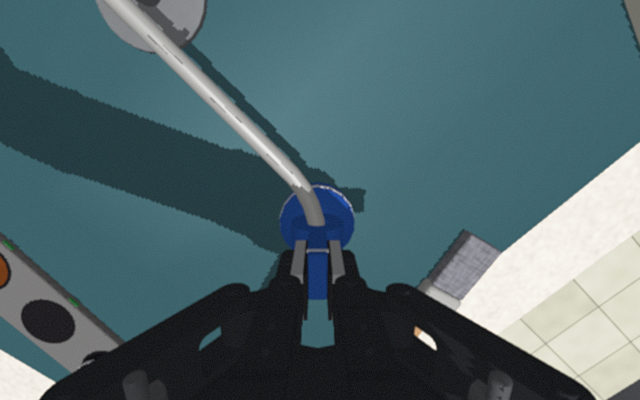

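Call:
{"method": "servo_tool", "body": {"targets": [{"jaw":0,"translation":[-0.0058,0,0],"delta_rot":[0,-4.9,0]},{"jaw":0,"translation":[-0.005,0,-0.0002],"delta_rot":[0,-4.8,0]},{"jaw":0,"translation":[-0.005,0,-0.0002],"delta_rot":[0,-4.8,0]}]}}

```text
t: 11.98
ee_pos: [0.6587, 0.0101, 0.3142]
tcp_rot: [[0.85, 0.0, 0.528], [-0.528, -0.0, 0.85], [0.0, -1.0, -0.0]]
ft_force: [0.5, -0.9, -1.9]
opening: 0.0092
```

Call:
{"method": "servo_tool", "body": {"targets": [{"jaw":0,"translation":[-0.005,0,-0.0002],"delta_rot":[0,-4.8,0]},{"jaw":0,"translation":[-0.005,0,-0.0002],"delta_rot":[0,-4.8,0]},{"jaw":0,"translation":[0,0,0],"delta_rot":[0,0,0]}]}}

```text
t: 12.23
ee_pos: [0.6492, 0.015, 0.3142]
tcp_rot: [[0.925, -0.001, 0.38], [-0.38, 0.0, 0.925], [-0.001, -1.0, -0.0]]
ft_force: [-0.0, 0.4, -2.0]
opening: 0.0089
```

```bash
cat > chk.py <<'E'
from path import *
k,s0=int(sys.argv[1]),float(sys.argv[2])/1e3
a,w,p,R,f=look(k)
y=np.arctan2(-R[1,0],-R[0,0]); m,al=lamp(s0); print(m,np.degrees(al),np.degrees(y), 'long/left err mm',1e3*(p[:2]-m)@np.array([[np.cos(al),-np.sin(al)],[np.sin(al),np.cos(al)]]))
plan(p[:2],y,s0+np.arange(5,45,5)/1e3)
h=cv2.cvtColor(a,cv2.COLOR_BGR2HSV)
_,_,_,mm,l,st=run(k,None); 
for r in (219,211,203): x=np.where(mm[r,285:350])[0]+285; print(r,x.min(),x.max(),(x.min()+x.max())/2)
lab=l[205,int((x.min()+x.max())/2)]
_,w,q=ridge(k,(int((x.min()+x.max())/2),203)); q=q[(q[:,0]>80)&(q[:,1]<205)&(q[:,1]>13)]
P=np.array([onplane(w,c,.12)[:2] for c in q]); 
d,phi,*_=dist(P,B,th,dl); print((np.c_[np.degrees(phi),d*1e3][::15]).T)
i=np.degrees(phi)>75; c=np.polyfit(P[i,0],P[i,1],1); print('home dir',180+np.degrees(np.arctan(c[0])))
cv2.imwrite(f'pics/w{k}z.png',cv2.resize(a[0:310,120:420],None,fx=1.9,fy=1.9,interpolation=cv2.INTER_CUBIC))
E
python3 chk.py 10 55
```

```text
t 12.4833 p [0.65   0.0144 0.3143] F [ 0.2088 -0.1691 -1.4675] T [-0.0049 -0.0098 -0.0014] yaw -22.53925516603238 tilt [ 0.0004 -0.0003 -1.    ] open 0.00884581123875345
[0.6501 0.0147] 157.41113122032547 157.46074483396762 long/left err mm [0.0265 0.3139]
  60.0 x -0.0049 z 0.0001 rot -4.73  -> [0.6455 0.0164] 162.19
  65.0 x -0.0049 z -0.0002 rot -4.82  -> [0.6407 0.0177] 167.01
  70.0 x -0.0050 z -0.0001 rot -3.98  -> [0.6359 0.0187] 170.99
  75.0 x -0.0050 z -0.0001 rot -2.98  -> [0.6309 0.0195] 173.97
  80.0 x -0.0050 z -0.0000 rot -1.98  -> [0.626  0.0199] 175.95
  85.0 x -0.0050 z -0.0000 rot -0.99  -> [0.621  0.0203] 176.94
  90.0 x -0.0050 z -0.0000 rot -0.03  -> [0.616  0.0205] 176.97
  95.0 x -0.0050 z 0.0000 rot -0.00  -> [0.611  0.0208] 176.97
219 305 322 313.5
211 303 320 311.5
203 300 317 308.5
[[129.4415 123.023  114.9861  92.6273]
 [  0.9975   1.1019   1.0719   0.9084]]
home dir 177.11947142179878
```

View pics/w10z.png

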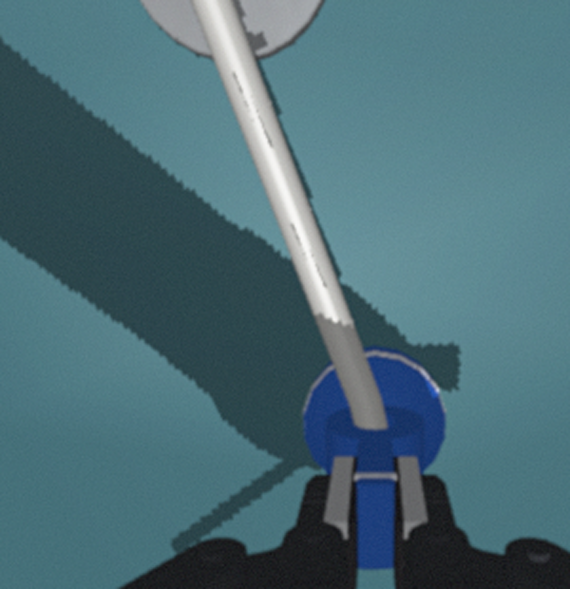

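Call:
{"method": "servo_tool", "body": {"targets": [{"jaw":0,"translation":[-0.0049,0,-0.0004],"delta_rot":[0,-4.7,0]},{"jaw":0,"translation":[-0.0049,0,-0.0004],"delta_rot":[0,-4.8,0]},{"jaw":0,"translation":[-0.005,0,-0.0001],"delta_rot":[0,-4,0]}]}}

```text
t: 12.73
ee_pos: [0.6355, 0.0184, 0.3142]
tcp_rot: [[0.988, 0.0, 0.152], [-0.152, -0.0, 0.988], [0.0, -1.0, -0.0]]
ft_force: [-0.0, 0.3, -0.8]
opening: 0.0091
```

Call:
{"method": "servo_tool", "body": {"targets": [{"jaw":0,"translation":[-0.005,0,-0.0001],"delta_rot":[0,-3,0]},{"jaw":0,"translation":[-0.005,0,0],"delta_rot":[0,-2,0]},{"jaw":0,"translation":[0,0,0],"delta_rot":[0,0,0]}]}}

```text
t: 12.98
ee_pos: [0.6248, 0.0196, 0.3142]
tcp_rot: [[0.998, -0.001, 0.068], [-0.068, -0.0, 0.998], [-0.001, -1.0, -0.0]]
ft_force: [-0.3, 0.0, -2.0]
opening: 0.0091
```

```bash
python3 chk.py 11 80
```

```text
t 13.2333 p [0.6256 0.0195 0.3143] F [ 0.2124  0.3049 -1.5986] T [0.0166 0.0165 0.0181] yaw -3.963800202837108 tilt [ 0.0005 -0.0001 -1.    ] open 0.009003800165879532
[0.626  0.0199] 175.9514316671712 176.0361997971629 long/left err mm [0.3077 0.4771]
  85.0 x -0.0047 z 0.0004 rot -0.91  -> [0.621  0.0203] 176.94
  90.0 x -0.0050 z -0.0000 rot -0.03  -> [0.616  0.0205] 176.97
  95.0 x -0.0050 z 0.0000 rot -0.00  -> [0.611  0.0208] 176.97
 100.0 x -0.0050 z 0.0000 rot -0.00  -> [0.606  0.0211] 176.97
 105.0 x -0.0050 z 0.0000 rot -0.00  -> [0.601  0.0213] 176.97
 110.0 x -0.0050 z -0.0000 rot -0.00  -> [0.596  0.0216] 176.97
 115.0 x -0.0050 z 0.0000 rot -0.00  -> [0.591  0.0218] 176.97
 120.0 x -0.0050 z 0.0000 rot -0.00  -> [0.586  0.0221] 176.97
219 307 324 315.5
211 307 323 315.0
203 307 323 315.0
[[132.9448 131.3257 128.2814 127.3425 122.2691 120.8506 118.9866 116.9994
  112.7474 100.9864]
 [  1.2275   1.3788   1.0896   1.6939   0.9108   1.5336   1.0678   1.1535
    1.3177   1.0998]]
home dir 177.13039351806037
```

View pics/w11z.png

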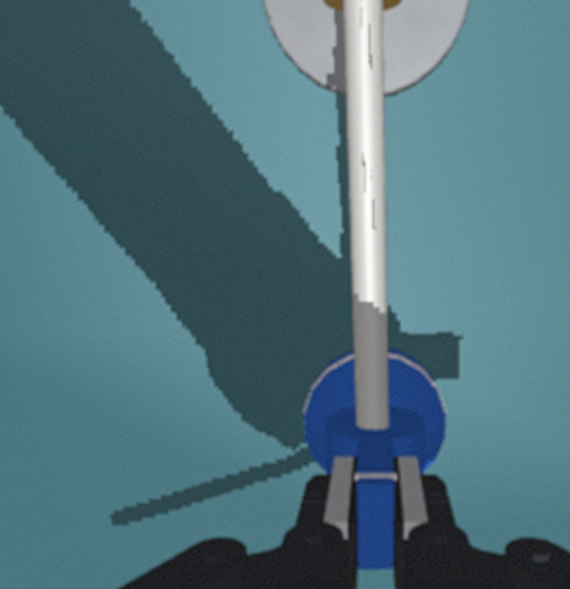

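Call:
{"method": "servo_tool", "body": {"targets": [{"jaw":0,"translation":[-0.005,0,-0.0003],"delta_rot":[0,-0.9,0]},{"jaw":0,"translation":[-0.005,0,-0.0002],"delta_rot":[0,-0.2,0]},{"jaw":0,"translation":[-0.006,0,0],"delta_rot":[0,0,0]},{"jaw":0,"translation":[-0.006,0,0],"delta_rot":[0,0,0]}]}}

```text
t: 13.57
ee_pos: [0.6026, 0.0204, 0.3142]
tcp_rot: [[0.999, -0.0, 0.049], [-0.049, 0.0, 0.999], [-0.0, -1.0, -0.0]]
ft_force: [-0.4, 0.4, -1.2]
opening: 0.0086
```

Call:
{"method": "servo_tool", "body": {"targets": [{"jaw":0,"translation":[-0.006,0,0],"delta_rot":[0,0,0]},{"jaw":0,"translation":[-0.006,0,0],"delta_rot":[0,0,0]},{"jaw":0,"translation":[-0.006,0,0],"delta_rot":[0,0,0]},{"jaw":0,"translation":[-0.006,0,0],"delta_rot":[0,0,0]},{"jaw":0,"translation":[-0.006,0,0],"delta_rot":[0,0,0]},{"jaw":0,"translation":[0,0,0],"delta_rot":[0,0,0]}]}}

```text
t: 14.07
ee_pos: [0.5722, 0.022, 0.3143]
tcp_rot: [[0.999, -0.001, 0.048], [-0.048, -0.0, 0.999], [-0.001, -1.0, -0.001]]
ft_force: [-0.1, 0.0, -1.6]
opening: 0.009
```

```bash
python3 chk.py 12 132 | head -5; python3 - <<'E'
from barw import *
a=cv2.imread('pics/wrist12.png'); print(bar(a,None,range(215,60,-10),316,.12).T)
E
```

```text
t 14.3167 p [0.5735 0.0217 0.3143] F [-0.6595 -0.337  -1.8983] T [ 0.0471 -0.0087  0.0082] yaw -2.790310137700026 tilt [ 0.0005  0.0001 -1.    ] open 0.00895388379410241
[0.574  0.0227] 176.97 177.2096898623 long/left err mm [0.4763 1.0255]
 137.0 x -0.0045 z 0.0010 rot 0.24  -> [0.5691 0.023 ] 176.97
 142.0 x -0.0050 z -0.0000 rot -0.00  -> [0.5641 0.0233] 176.97
 147.0 x -0.0050 z 0.0000 rot -0.00  -> [0.5591 0.0235] 176.97
[[215.  205.  195.  185.  175.  165.  155.  145.  135.  125.  115.   95.
   85.   75.   65. ]
 [316.5 316.  316.5 316.5 316.  316.5 316.5 316.5 316.5 316.5 316.5 315.5
  314.5 313.5 312.5]
 [ 18.   17.   18.   18.   19.   20.   20.   20.   20.   20.   20.   28.
   28.   28.   28. ]]
```

View pics/w12z.png

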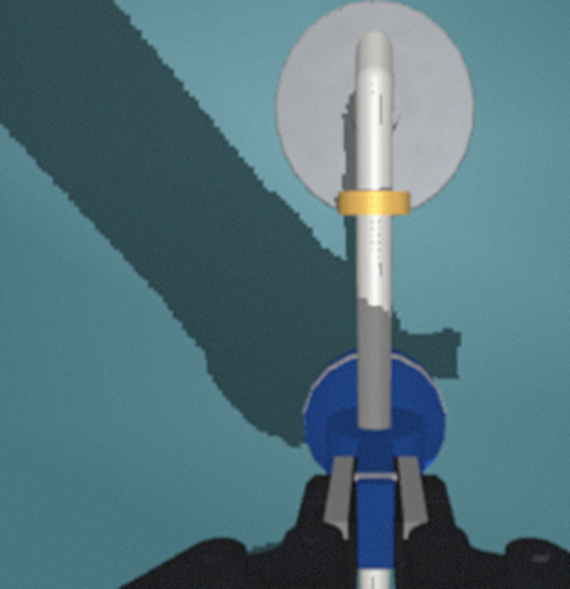

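```bash
python3 - <<'E'
from h import *
w=np.load('w12.npz'); w=[w[x] for x in w.files]
for z in (.12,.13): print(z,onplane(w,(317,113.2),z))
E
```

```text
0.12 [0.50155595 0.02540832 0.12      ]
0.13 [0.50149875 0.02540696 0.13      ]
```

Call:
{"method": "servo_tool", "body": {"targets": [{"jaw":0,"translation":[-0.006,0,0],"delta_rot":[0,0,0]},{"jaw":0,"translation":[-0.006,0,0],"delta_rot":[0,0,0]},{"jaw":0,"translation":[-0.006,0,0],"delta_rot":[0,0,0]},{"jaw":0,"translation":[-0.006,0,0],"delta_rot":[0,0,0]},{"jaw":0,"translation":[-0.006,0,0],"delta_rot":[0,0,0]}]}}

```text
t: 14.73
ee_pos: [0.5427, 0.0233, 0.3143]
tcp_rot: [[0.999, -0.0, 0.048], [-0.048, -0.0, 0.999], [-0.0, -1.0, -0.0]]
ft_force: [0.6, 0.6, -1.8]
opening: 0.009
```

Call:
{"method": "servo_tool", "body": {"targets": [{"jaw":0,"translation":[-0.006,0,0],"delta_rot":[0,0,0]},{"jaw":0,"translation":[-0.006,0,0],"delta_rot":[0,0,0]},{"jaw":0,"translation":[-0.005,0,0],"delta_rot":[0,0,0]},{"jaw":0,"translation":[0,0,0],"delta_rot":[0,0,0]}]}}

```text
t: 15.07
ee_pos: [0.5253, 0.0242, 0.3143]
tcp_rot: [[0.999, -0.001, 0.048], [-0.048, -0.001, 0.999], [-0.001, -1.0, -0.001]]
ft_force: [-1.5, -0.8, -0.1]
opening: 0.0089
```

```bash
python3 - <<'E'
from barw import *
a,w,p,R,f=look(13)
print(bar(a,None,range(215,165,-6),316,.12).T)
cv2.imwrite('pics/w13z.png',cv2.resize(a[100:310,220:420],None,fx=2.5,fy=2.5,interpolation=cv2.INTER_CUBIC))
E
```

```text
t 15.3167 p [0.5266 0.024  0.3143] F [ 0.378  -0.1668 -1.5762] T [ 0.0011 -0.0051 -0.0122] yaw -2.7919623986973927 tilt [ 0.0005  0.0001 -1.    ] open 0.008633403489133204
[[215.  209.  203.  185.  179.  173.  167. ]
 [316.5 316.5 316.5 315.5 317.  316.5 316.5]
 [ 18.   16.   18.   24.   19.   20.   20. ]]
```

View pics/w13z.png

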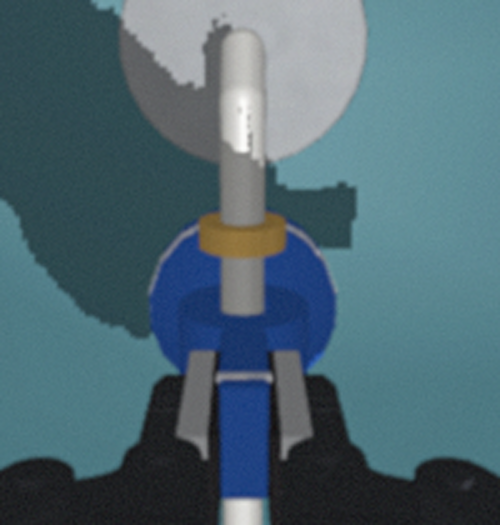

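Call:
{"method": "servo_tool", "body": {"targets": [{"jaw":0,"translation":[-0.004,0,0],"delta_rot":[0,0,0]},{"jaw":0,"translation":[-0.004,0,0],"delta_rot":[0,0,0]},{"jaw":0,"translation":[-0.002,0,0],"delta_rot":[0,0,0]},{"jaw":0,"translation":[0,0,0],"delta_rot":[0,0,0]}]}}

```text
t: 15.65
ee_pos: [0.5159, 0.0246, 0.3142]
tcp_rot: [[0.999, -0.001, 0.048], [-0.048, -0.0, 0.999], [-0.001, -1.0, -0.0]]
ft_force: [0.1, 0.4, -1.8]
opening: 0.0088
```

Call:
{"method": "servo_tool", "body": {"targets": [{"jaw":0,"translation":[-0.001,0,0],"delta_rot":[0,0,0]},{"jaw":0,"translation":[0,0,0],"delta_rot":[0,0,0]}]}}

```text
t: 15.82
ee_pos: [0.5154, 0.0246, 0.3143]
tcp_rot: [[0.999, 0.0, 0.049], [-0.049, 0.0, 0.999], [0.0, -1.0, 0.0]]
ft_force: [0.1, -0.7, -1.9]
opening: 0.0087
```

```bash
python3 - <<'E'
from barw import *
a,w,p,R,f=look(14)
cv2.imwrite('pics/w14z.png',cv2.resize(a[140:270,260:380],None,fx=4.5,fy=4.5,interpolation=cv2.INTER_CUBIC))
E
```

```text
t 16.0667 p [0.5156 0.0246 0.3143] F [-0.22   -0.0524 -2.0457] T [ 0.0138 -0.028   0.0033] yaw -2.791345805098557 tilt [ 0.0002  0.0001 -1.    ] open 0.009061741952879437
```

View pics/w14z.png

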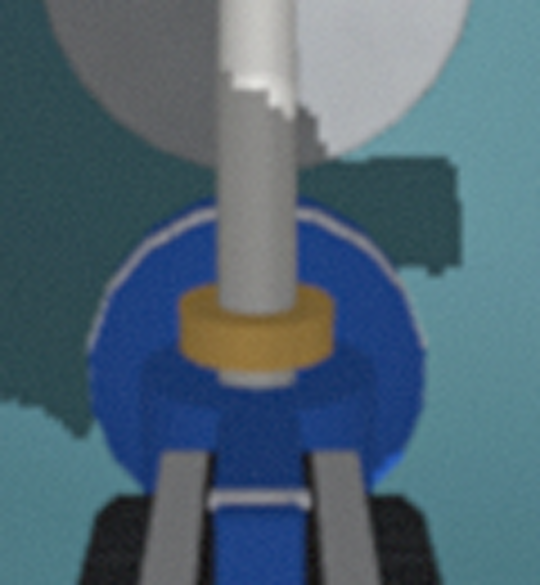

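Call:
{"method": "servo_tool", "body": {"targets": [{"jaw":0,"translation":[-0.0007,0,0],"delta_rot":[0,0,0]},{"jaw":0,"translation":[0,0,0],"delta_rot":[0,0,0]}]}}

```text
t: 16.23
ee_pos: [0.5148, 0.0247, 0.3142]
tcp_rot: [[0.999, -0.0, 0.049], [-0.049, 0.0, 0.999], [-0.0, -1.0, 0.0]]
ft_force: [-0.6, -0.6, -1.4]
opening: 0.0091
```

Call:
{"method": "servo_tool", "body": {"targets": [{"jaw":0,"translation":[-0.0006,0,0],"delta_rot":[0,0,0]},{"jaw":0,"translation":[0,0,0],"delta_rot":[0,0,0]}]}}

```text
t: 16.4
ee_pos: [0.5141, 0.0247, 0.3142]
tcp_rot: [[0.999, -0.0, 0.049], [-0.049, 0.0, 0.999], [-0.0, -1.0, -0.0]]
ft_force: [0.1, -0.6, -2.2]
opening: 0.0091
```

```bash
python3 - <<'E'
from barw import *
a,w,p,R,f=look(15)
cv2.imwrite('pics/w15z.png',cv2.resize(a[180:260,270:370],None,fx=5,fy=5,interpolation=cv2.INTER_CUBIC))
E
```

```text
t 16.65 p [0.5142 0.0247 0.3142] F [ 0.254   0.4229 -1.3593] T [0.0179 0.0205 0.0106] yaw -2.786857685609318 tilt [ 0.      0.0001 -1.    ] open 0.008639566241543889
```

View pics/w15z.png

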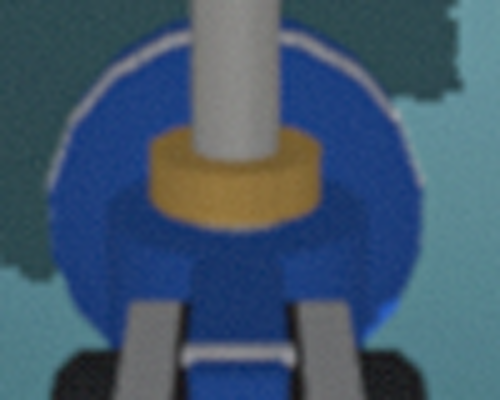

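Only a small gap remains, if any, and the force is still just the light's weight. I'll feel for contact in 0.4 mm steps.

Call:
{"method": "servo_tool", "body": {"targets": [{"jaw":0,"translation":[-0.0004,0,0],"delta_rot":[0,0,0]},{"jaw":0,"translation":[0,0,0],"delta_rot":[0,0,0]}]}}

```text
t: 16.82
ee_pos: [0.5138, 0.0247, 0.3142]
tcp_rot: [[0.999, -0.0, 0.049], [-0.049, 0.0, 0.999], [-0.0, -1.0, 0.0]]
ft_force: [-0.7, 0.7, -1.5]
opening: 0.0089
```

Call:
{"method": "servo_tool", "body": {"targets": [{"jaw":0,"translation":[-0.0004,0,0],"delta_rot":[0,0,0]},{"jaw":0,"translation":[0,0,0],"delta_rot":[0,0,0]}]}}

```text
t: 16.98
ee_pos: [0.5134, 0.0247, 0.3142]
tcp_rot: [[0.999, -0.0, 0.049], [-0.049, 0.0, 0.999], [-0.0, -1.0, 0.0]]
ft_force: [0.5, 0.3, -0.9]
opening: 0.0087
```

```bash
python3 - <<'E'
from barw import *
look(16)
E
```

```text
t 17.2333 p [0.5134 0.0247 0.3142] F [ 0.077  -0.3413 -1.6716] T [-0.0186  0.003   0.0046] yaw -2.788219988213306 tilt [ 0.      0.0001 -1.    ] open 0.00868131766514414
```

Call:
{"method": "servo_tool", "body": {"targets": [{"jaw":0,"translation":[-0.0004,0,0],"delta_rot":[0,0,0]},{"jaw":0,"translation":[0,0,0],"delta_rot":[0,0,0]}]}}

```text
t: 17.4
ee_pos: [0.513, 0.0248, 0.3142]
tcp_rot: [[0.999, -0.0, 0.049], [-0.049, 0.0, 0.999], [-0.0, -1.0, 0.0]]
ft_force: [-0.0, 0.4, -1.8]
opening: 0.0091
```

```bash
python3 - <<'E'
from barw import *
a,w,p,R,f=look(17)
cv2.imwrite('pics/w17z.png',cv2.resize(a[180:260,270:370],None,fx=5,fy=5,interpolation=cv2.INTER_CUBIC))
E
```

```text
t 17.65 p [0.513  0.0247 0.3142] F [-0.0914 -0.0126 -1.5848] T [ 0.0001 -0.0141  0.0002] yaw -2.7886624531575794 tilt [ 0.      0.0001 -1.    ] open 0.008963822172160015
```

View pics/w17z.png

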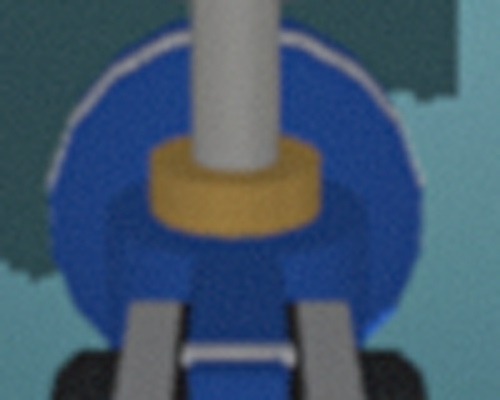

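Call:
{"method": "servo_tool", "body": {"targets": [{"jaw":0,"translation":[-0.0004,0,0],"delta_rot":[0,0,0]},{"jaw":0,"translation":[0,0,0],"delta_rot":[0,0,0]}]}}

```text
t: 17.82
ee_pos: [0.5126, 0.0248, 0.3142]
tcp_rot: [[0.999, -0.0, 0.049], [-0.049, 0.0, 0.999], [-0.0, -1.0, 0.0]]
ft_force: [0.0, -0.2, -1.9]
opening: 0.0089
```

Call:
{"method": "servo_tool", "body": {"targets": [{"jaw":0,"translation":[-0.0004,0,0],"delta_rot":[0,0,0]},{"jaw":0,"translation":[0,0,0],"delta_rot":[0,0,0]}]}}

```text
t: 17.98
ee_pos: [0.5124, 0.0247, 0.3143]
tcp_rot: [[0.999, 0.001, 0.049], [-0.049, 0.0, 0.999], [0.001, -1.0, 0.0]]
ft_force: [0.4, 0.1, -0.9]
opening: 0.0086
```

```bash
python3 - <<'E'
from barw import *
look(18)
E
```

```text
t 18.2333 p [0.5124 0.0248 0.3143] F [ 0.8489 -0.0603 -1.8365] T [ 0.0039 -0.1555  0.0039] yaw -2.789359162204439 tilt [ 0.0005  0.0002 -1.    ] open 0.008800690806040155
```

Contact: +0.85 N along x, and −0.155 N·m about y, which matches that force at the bore's height. Next I'll lower the light until the bar carries its weight.

Call:
{"method": "servo_tool", "body": {"targets": [{"jaw":0,"translation":[-0.0002,0.0005,0],"delta_rot":[0,0,0]},{"jaw":0,"translation":[0,0.0004,0],"delta_rot":[0,0,0]},{"jaw":0,"translation":[0,0,0],"delta_rot":[0,0,0]}]}}

```text
t: 18.48
ee_pos: [0.5123, 0.0248, 0.3134]
tcp_rot: [[0.999, 0.001, 0.049], [-0.049, 0.0, 0.999], [0.001, -1.0, 0.0]]
ft_force: [0.7, -0.0, -2.5]
opening: 0.0085
```

Call:
{"method": "servo_tool", "body": {"targets": [{"jaw":0,"translation":[0,0.0004,0],"delta_rot":[0,0,0]},{"jaw":0,"translation":[0,0,0],"delta_rot":[0,0,0]}]}}

```text
t: 18.65
ee_pos: [0.5123, 0.0248, 0.313]
tcp_rot: [[0.999, 0.001, 0.049], [-0.049, 0.0, 0.999], [0.001, -1.0, 0.0]]
ft_force: [1.0, 0.2, -1.4]
opening: 0.009
```

```bash
python3 - <<'E'
from barw import *
look(19)
E
```

```text
t 18.9 p [0.5123 0.0248 0.3131] F [ 1.4182  0.451  -1.1086] T [-0.0001 -0.4189 -0.0176] yaw -2.7869255025042383 tilt [ 0.0008  0.0003 -1.    ] open 0.00855272236850804
```

Call:
{"method": "servo_tool", "body": {"targets": [{"jaw":0,"translation":[0,0.0004,0],"delta_rot":[0,0,0]},{"jaw":0,"translation":[0,0,0],"delta_rot":[0,0,0]}]}}

```text
t: 19.07
ee_pos: [0.5123, 0.0248, 0.3127]
tcp_rot: [[0.999, 0.001, 0.049], [-0.049, 0.0, 0.999], [0.001, -1.0, 0.0]]
ft_force: [3.1, -0.7, -0.5]
opening: 0.009
```

Call:
{"method": "servo_tool", "body": {"targets": [{"jaw":0,"translation":[0,0.0003,0],"delta_rot":[0,0,0]},{"jaw":0,"translation":[0,0,0],"delta_rot":[0,0,0]}]}}

```text
t: 19.23
ee_pos: [0.5122, 0.0248, 0.3125]
tcp_rot: [[0.999, 0.001, 0.049], [-0.049, 0.0, 0.999], [0.001, -1.0, 0.0]]
ft_force: [2.5, -0.1, 1.0]
opening: 0.0087
```

```bash
python3 - <<'E'
from barw import *
look(20)
E
```

```text
t 19.4833 p [0.5122 0.0248 0.3125] F [ 2.234  -0.5039  0.6228] T [-0.0332 -0.5559  0.0058] yaw -2.788629371915553 tilt [ 0.0009  0.0002 -1.    ] open 0.00898957936702569
```

Call:
{"method": "servo_tool", "body": {"targets": [{"jaw":15,"translation":[0,0,0],"delta_rot":[0,0,0]},{"jaw":25,"translation":[0,0,0],"delta_rot":[0,0,0]},{"jaw":35,"translation":[0,0,0],"delta_rot":[0,0,0]},{"jaw":45,"translation":[0,0,0],"delta_rot":[0,0,0]},{"jaw":45,"translation":[0,0,0],"delta_rot":[0,0,0]}], "grip_force": 20}}

```text
t: 19.9
ee_pos: [0.5117, 0.0248, 0.3121]
tcp_rot: [[0.999, -0.001, 0.048], [-0.048, -0.0, 0.999], [-0.001, -1.0, -0.0]]
ft_force: [0.6, -0.2, 0.4]
opening: 0.0385
```

```bash
python3 - <<'E'
from barw import *
a,w,p,R,f=look(21)
cv2.imwrite('pics/w21z.png',cv2.resize(a[150:350,220:420],None,fx=2.7,fy=2.7,interpolation=cv2.INTER_CUBIC))
E
```

```text
t 20.15 p [0.5119 0.0248 0.3122] F [0.1617 0.0073 0.0607] T [ 0.0063 -0.0193  0.0009] yaw -2.7862106322928626 tilt [-0.0004 -0.     -1.    ] open 0.0382555815347158
```

View pics/w21z.png

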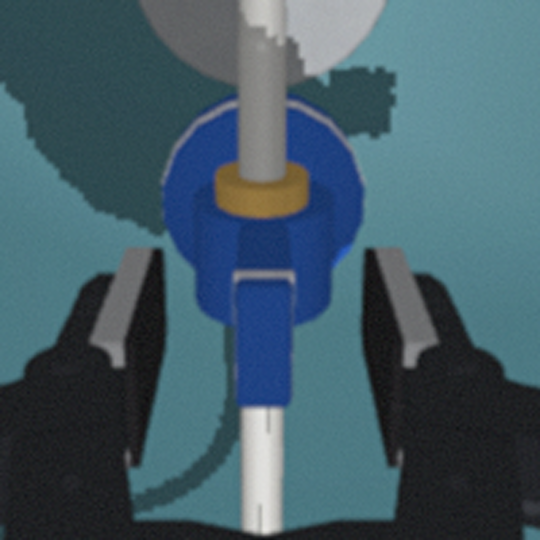

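Released. The light hangs upright against the brass collar, and the fingers are clear on both sides. I'll back off straight up and check.

Call:
{"method": "servo_tool", "body": {"targets": [{"jaw":45,"translation":[0,-0.01,0],"delta_rot":[0,0,0]},{"jaw":45,"translation":[0,-0.02,0],"delta_rot":[0,0,0]},{"jaw":45,"translation":[0,-0.03,0],"delta_rot":[0,0,0]},{"jaw":45,"translation":[0,-0.035,0],"delta_rot":[0,0,0]},{"jaw":45,"translation":[0,-0.03,0],"delta_rot":[0,0,0]},{"jaw":45,"translation":[0,0,0],"delta_rot":[0,0,0]},{"jaw":45,"translation":[0,0,0],"delta_rot":[0,0,0]}]}}

```text
t: 20.73
ee_pos: [0.5121, 0.0253, 0.4396]
tcp_rot: [[0.999, 0.005, 0.049], [-0.049, 0.0, 0.999], [0.005, -1.0, 0.0]]
ft_force: [-0.2, -0.0, -1.0]
opening: 0.0382
```

```bash
python3 - <<'E'
from barw import *
a,w,p,R,f=look(22,2)
b=viewer.capture('side');c=viewer.capture('scene')
cv2.imwrite('pics/fin.png',np.vstack([np.hstack([cv2.resize(b[130:260,280:450],(400,300),interpolation=cv2.INTER_CUBIC),cv2.resize(c[130:280,120:340],(400,300),interpolation=cv2.INTER_CUBIC)]),np.hstack([cv2.resize(a[60:300,160:480],(400,300)),cv2.resize(b,(400,300))])]))
print(np.degrees(0))
E
```

```text
t 20.8333 p [0.5117 0.0246 0.4374] F [-0.0282 -0.2036 -0.4318] T [ 0.0298  0.0114 -0.0121] yaw -2.7958063960190365 tilt [-0.0001 -0.0006 -1.    ] open 0.03839345219313508
0.0
```

View pics/fin.png

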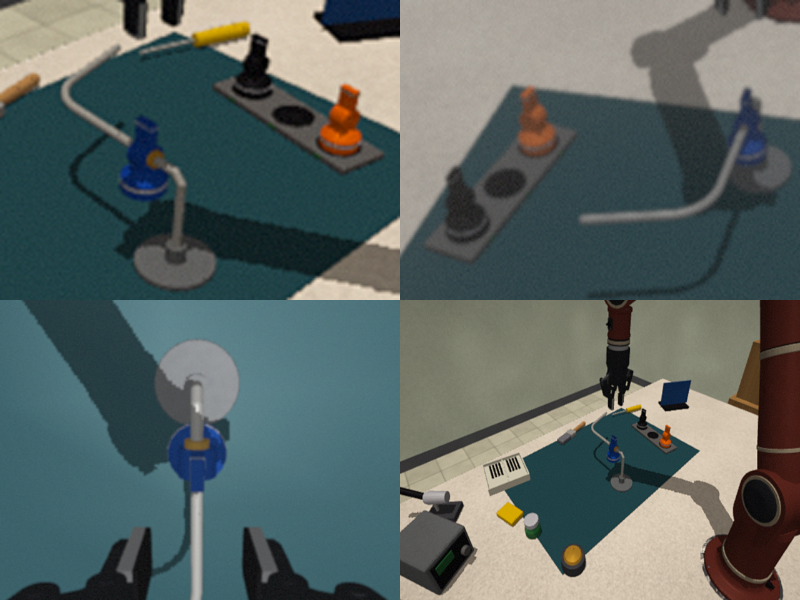

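```bash
python3 - <<'E'
from h import *
a=cv2.imread('pics/wrist22.png');b=viewer.capture('side')
cv2.imwrite('pics/fz.png',np.hstack([cv2.resize(a[130:230,270:370],(390,390),interpolation=cv2.INTER_CUBIC),cv2.resize(b[175:225,320:370],(390,390),interpolation=cv2.INTER_CUBIC)]))
E
```

```text
(no output)
```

View pics/fz.png

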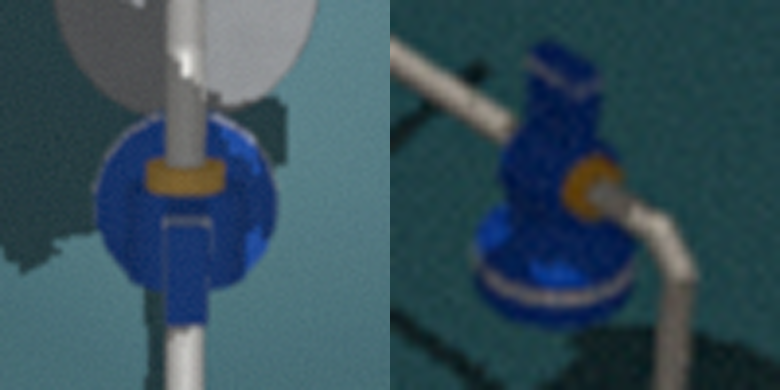

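The light sits against the collar with no bar showing between them, and it hangs upright.

```bash
python3 -c "
from h import *
print(manip.get_state()['t'],manip.close_job())"
```

```text
the job is handed in; nothing more can be done
20.9833 None
```

The blue light is on the bar, fully home against the brass stop collar and hanging there by itself. I handed the job in at about 21 s.

- **What I did:** I gripped the light by its fin, threaded it onto the free end and slid it around the bend. I steered by the bar's axis as seen in the wrist camera. The home leg ran about 2° off its nominal direction.
- **Forces:** While sliding, the wrist force readings showed little more than the light's weight, about 1.8 N. At the collar I felt my way in 0.4 mm steps until contact. I then lowered the light until the bar carried it, and the highest reading while seating and lowering was about 3 N. Readings came once per move call, so a brief peak between them would not show.
- **Last checks:** No bar shows between the light and the collar in the wrist or side view, and the gripper is well clear above. The black and orange lights still stand on the pad. The jar and tin look undisturbed, though I checked them only by eye. No check failed.
- **Disagreement:** The camera and arm readings of the bar's sideways position differed by up to about 1 mm around the bend. I followed the camera there, and nothing pressed on the bar.

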